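Clear the bottles and rake the under-sink board joint

TASK

Two bottles stand across the open joint in the under-sink board: stand both upright in the caddy, one to a free cell. Then take the joint raker from its steel cup and run its tip inside the joint, from the end at the board's near edge (towards the robot) round the bend to the end at its left edge, without skipping any of it, without forcing it and no faster than about 6 cm a second, and stand it tip down in its cup again. Leave the tin, soap dish, scrub brush and dustpan where they are and knock no bottle over.

Things in the scene. Friction and masses are not known exactly. Their poses are not given: they have to be found in the camera images.
- board: White laminated board 220 (x) x 260 (y) x 18 mm, fixed flat on the shelf, origin at the centre of its underside. In its top an open joint 14 mm wide, 10 mm deep, dark floor, open at both board edges. Its centre line in the board's frame, mm: near edge (-110,-70), straight to (10,-70), at 45 degrees to (60,-20), straight to the left edge (60,130).
- riser_top (a point): Top of the fixed steel and brass stop-valve riser that stands on the board at (-40,30) mm in the board's frame, 196 mm above the shelf; 32 mm across at most, with a 48 mm foot flange and a 36 mm wide lever on top.
- spray_bottle: Closed blue spray bottle, 183 mm tall, origin at the centre of its underside, z up. Round body 62 mm across up to 105 mm, narrowing to a 24 mm neck; on top a white spray head, a block 60 mm long (own x from -22 to +38 mm) and 26 mm wide (own y), from 145 to 183 mm above the bottom; nozzle to +x. 0.25 to 0.5 kg. Starts upright across the joint.
- cap_bottle: White round bottle with a grey screw cap, 166 mm tall, origin at the centre of its underside, z up. Body 60 mm across up to 100 mm, neck 28 mm; cap 34 mm across from 126 to 166 mm. 0.25 to 0.5 kg. Starts upright across the joint.
- caddy: Grey open plastic caddy fixed to the shelf, 175 x 175 mm, walls 70 mm high and 5 mm thick, inner floor 5 mm up, divided by a cross of walls into four cells 80 mm square. Origin at the centre of its underside; it may stand at any yaw.
- cell0 (a point): Centre of the floor of caddy cell 0 (empty at the start). Cells 0 and 3 are diagonal to one another, so are 1 and 2.
- cell1 (a point): Centre of the floor of caddy cell 1 (empty at the start).
- cell2 (a point): Centre of the floor of caddy cell 2 (empty at the start).
- cell3 (a point): Centre of the floor of caddy cell 3 (the round tin stands here).
- cup: Steel cup fixed to the shelf, 90 mm high, 56 mm across outside and 50 mm inside at the rim. Origin at the centre of its underside.
- raker: Joint raker, 165 mm long, 0.15 kg: round-nosed steel pin 8 mm across (0 to 75 mm from the tip), steel guard disc 68 mm across (75 to 81 mm), wooden handle 24 x 24 mm, sides along its x and y (81 to 165 mm). Origin at the tip, z from the tip up the handle. Starts standing tip down in the cup with the guard resting on the rim, the tip 15 mm above the shelf.
- seam0 (a point): Point on the joint's centre line, level with the board's top, near the joint's near end: (-85,-70) mm in the board's frame.
- seam1 (a point): Point on the joint's centre line, level with the board's top, 40 mm on: (-45,-70) mm in the board's frame.
- seam2 (a point): Point on the joint's centre line, level with the board's top, just before the bend: (-10,-70) mm in the board's frame.
- seam3 (a point): Point on the joint's centre line, level with the board's top, in the bend: (20,-60) mm in the board's frame.
- seam4 (a point): Point on the joint's centre line, level with the board's top, leaving the bend: (50,-30) mm in the board's frame.
- seam5 (a point): Point on the joint's centre line, level with the board's top, after the bend: (60,0) mm in the board's frame.
- seam6 (a point): Point on the joint's centre line, level with the board's top, 35 mm on: (60,35) mm in the board's frame.
- seam7 (a point): Point on the joint's centre line, level with the board's top, 70 mm on: (60,70) mm in the board's frame.
- seam8 (a point): Point on the joint's centre line, level with the board's top, near the joint's far end: (60,105) mm in the board's frame.
- tin: Bystander: round tin 60 mm across, 100 mm high, in caddy cell 3. Origin at the centre of its underside.
- soap_dish: Bystander: white ceramic soap dish 90 x 60 x 25 mm, standing on the board beside the riser, by its left edge. Origin at the centre of its underside.
- scrub_brush: Bystander: wooden scrub brush 170 x 45 x 47 mm lying beyond the board. Origin at the centre of its underside.
- dustpan: Bystander: small steel dustpan 130 x 160 x 41 mm with a 90 mm handle, beyond the board. Origin at the centre of the pan's underside.
Mind the look-alikes: they are no part of the job. What is shaped like the spray_bottle but orange is not meant.

How it is judged:
By the outcome, as a careful person would: the job done as asked, in the order asked, and still so for the second after the job is handed in, with the robot touching nothing.
It also fails if it takes over 72 s, if anything falls off the work surface, if the arm or the gripper's body presses on something with over 40 N, if the wrist force passes 120 N, or if a joint passes its speed limit or range.

ROBOT

A 6-joint arm with a two-finger parallel gripper is mounted at the origin on the work surface. World frame = base frame: x ahead of the robot, y to its left, z up, the work surface at z = 0. Lengths are in m, angles in rad, forces in N, time in s.
With the tool pointing down it reaches from about 0.375 to 0.975 m from the base axis. Payload 3.8 kg.
Tool frame: the origin (TCP) lies at the very end of the fingers, on their centre line; the grasp point (between the pads) lies 19 mm behind it (bot.tcp_to_grasp is the z of the grasp point in the tool frame, in m); z points along the fingers, y is the direction in which the jaws open and shut (so a half turn about z gives the same grasp; the last joint's range is limited). The gripper opens to 85 mm and grips with 20 to 120 N. Pads are 22 mm wide; open, the fingers measure 114 mm over their backs; the gripper's body (76 mm by 85 mm) begins 54 mm behind the grasp point. The pads swing forward as they close: fully open they stand 13 mm farther back than shut.
Start: joints at [-1.313, 0.264, 1.604, -0, 1.274, -0.037], TCP at [0.196, -0.646, 0.231] pointing down, gripper open.
Joint ranges: [-2.63, 2.63], [-0.94, 2.18], [0.31, 2.57], [-1.31, 4.45], [0, 2.66], [-2.55, 2.55]. Speed limits (rad/s): [2.57, 2.57, 3.14, 3.14, 3.14, 3.14].

INTERFACE

Orientations are given as a rotation vector (axis times angle).
In Python, from workcell import status, vision, job, bot gives the robot as it stands.
- The arm moves only by the tool apply_moves, never from a script. Its argument "deltas" is a list of rows, each a list of 7 numbers: the shift along the tool's x, y, z in m, then the turn, a rotation vector about the tool's x, y, z in rad, then the closure, from 0 (fully open) to 1 (shut). In form: [[x, y, z, rx, ry, rz, jaw], ...]. A call has 1 to 8 rows; each row is the pose to reach, as a shift and turn from the pose commanded when the call began, along the tool's axes at that moment; what a row does not reach only later rows make up. A row lasts 1/12 s, in which the tool goes at most 41.7 mm and 7.16 degrees, less where a joint would pass 70% of its speed; a pose out of reach is approached as far as the arm can. A call with a gripper value outside its range is refused whole. The fingers move at their own pace and stop on an object; "squeeze" is the grip in N (left out, the last holds). Time passes only in rows, so rows that repeat a pose let the fingers close. It gives the time, the measured TCP pose, the force and the opening at its end, in the units of the state.
- status.read_state(): the state, without advancing time (a new reading comes with each control period).
- vision.read_camera(name): name is "scene" or "top" or "wrist"; returns the picture (420x560x3 uint8, red, green, blue); there is no depth.
- vision.get_calibration(name): a dict with "fov_y" (degrees; the focal length in pixels is half the picture's height over the tangent of half this angle, whatever the lens; pixels are square), "cx", "cy" (the principal point, pixels), "k1" (the pictures are not rectified: a ray, as slopes to the right and down, at radius r is drawn at 1 + k1 r^2 times it, then the intrinsics apply), "R" (3x3) and "t" (3): a world point X has camera coordinates R X + t; the wrist camera has in their place "tool_from_camera" (4x4, takes a point from camera to tool coordinates, whose origin is the TCP and whose axes are the flange's). Camera axes: x right, y down, z forward; pixel columns grow to the right and rows downward; lengths in m; the calibration is good to about 2 mm. A picture is of the moment at which its call begins: read the wrist's pose just before it. get_calibration takes no time and is no camera call.
- job.finish_job(): hands the job in, once; it reports no verdict.
The state is a dict: "time": time; "q": joint angles; "joint_vel": joint speeds; "joint_torque": joint torques, N m; "tool_pos": TCP position; "tcp_rot": TCP orientation; "wrist_force": force on the tool from outside, world axes, zero at the start; "torque": the same for the moment, N m; "width": opening from 0.0 (shut) to 1.0 (fully open).
Only numpy, scipy, OpenCV 4.12 (cv2) and the standard library are available. Lean on these libraries where they do the work, as an engineer would, in place of code of your own. Each camera call takes 0.05 s, during which the arm holds its last target. There are 200 camera calls.

## Working session

There is one attempt and no reset: what is moved stays moved. The work goes in short steps, Python scripts to look and compute and a tool call to move; the robot and the scene stay as the last step left them, time stands still between calls to the robot, and variables do not carry over. Pictures are saved under pics/ and viewed, about 8 in all and at most 12, crops included, and the job is handed in when it is done.

Besides the shell and the picture viewer there is one more tool, called after "Request:" by a JSON object that holds its "op" and its "data", one argument or row to a line. apply_moves: Moves the arm, as the interface text tells. Its arguments: {"type":"object","properties":{"deltas":{"type":"array","items":{"type":"array","items":{"type":"number"}}},"squeeze":{"type":"number"}},"required":["deltas"]}

```bash
mkdir -p pics; ls; cat > h.py <<'E'
import numpy as np, cv2
from scipy.spatial.transform import Rotation as Rn
from workcell import status, vision, job, bot
def cal(name,st=None):
    c=vision.get_calibration(name); f=210/np.tan(np.radians(c['fov_y'])/2)
    if name=='wrist':
        T=np.array(c['tool_from_camera']); Rt=Rn.from_rotvec(st['tcp_rot']).as_matrix()
        Rc=Rt@T[:3,:3]; o=Rt@T[:3,3]+np.array(st['tool_pos'])
        return f,c,Rc.T,-Rc.T@o
    return f,c,np.array(c['R']),np.array(c['t'])
def ray(uv,C):
    f,c,R,t=C; d=(np.atleast_2d(uv).astype(float)-[c['cx'],c['cy']])/f; s=d.copy()
    for _ in range(20): s=d/(1+c['k1']*(s**2).sum(1,keepdims=True))
    return -R.T@t, np.c_[s,np.ones(len(s))]@R
def onz(uv,z,C):
    o,d=ray(uv,C); return o+d*((z-o[2])/d[:,2])[:,None]
def proj(X,C):
    f,c,R,t=C; p=np.atleast_2d(X)@R.T+t; s=p[:,:2]/p[:,2:]
    return s*(1+c['k1']*(s**2).sum(1,keepdims=True))*f+[c['cx'],c['cy']]
def snap(name,fn):
    st=status.read_state(); im=vision.read_camera(name); cv2.imwrite('pics/'+fn,im[:,:,::-1]); return im,cal(name,st)
E
python3 - <<'E'
from h import *
for n in('scene','top'):
    im,C=snap(n,n+'0.png'); print(n,C[0],-C[2].T@C[3],C[2][2])
st=status.read_state(); print(st, bot.tcp_to_grasp, vision.get_calibration('wrist'))
E
```

```text
pics
scene 444.7722357220721 [ 1.24014761 -0.05981938  0.9383874 ] [-0.64258251  0.05153996 -0.7644811 ]
top 418.47020536357525 [ 0.38232068 -0.00150045  1.13596401] [ 0.17941648 -0.03115536 -0.98327975]
{'time': 0.1, 'q': array([-1.31286746e+00,  2.64692941e-01,  1.60523275e+00, -6.40200606e-06,
        1.27371163e+00, -3.69095948e-02]), 'joint_vel': array([ 9.61937685e-05, -1.83072803e-03, -3.17549337e-03,  1.11949803e-03,
       -5.44077389e-04, -8.90404132e-06]), 'joint_torque': array([-4.71125386e-04, -5.16709936e+01, -3.68590021e+01, -9.69471262e-05,
        6.35670352e-03,  6.95556849e-06]), 'tool_pos': array([ 0.19596637, -0.64523671,  0.23007887]), 'tcp_rot': array([-3.10550727e+00, -4.61160010e-01,  3.63527069e-04]), 'wrist_force': array([0.08917846, 0.29904216, 0.45605848]), 'torque': array([ 0.01905636, -0.0066328 ,  0.02818737]), 'width': 0.9995667381059485} -0.0187 {'fov_y': 66.94328445939901, 'cx': 277.59316866277476, 'cy': 212.7027183640442, 'k1': -0.031148982100297238, 'tool_from_camera': array([[-2.80229505e-05, -9.48764759e-01, -3.15983278e-01,
         8.15145819e-02],
       [ 9.99999741e-01,  2.00691211e-04, -6.91276111e-04,
         6.36559740e-04],
       [ 7.19273480e-04, -3.15983216e-01,  9.48764507e-01,
        -1.42424295e-01],
       [ 0.00000000e+00,  0.00000000e+00,  0.00000000e+00,
         1.00000000e+00]])}
```

View pics/top0.png

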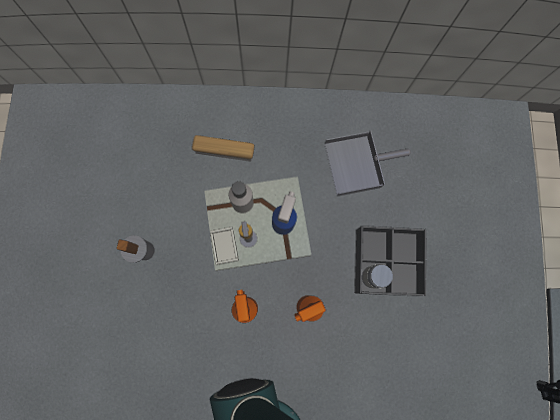

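View pics/scene0.png

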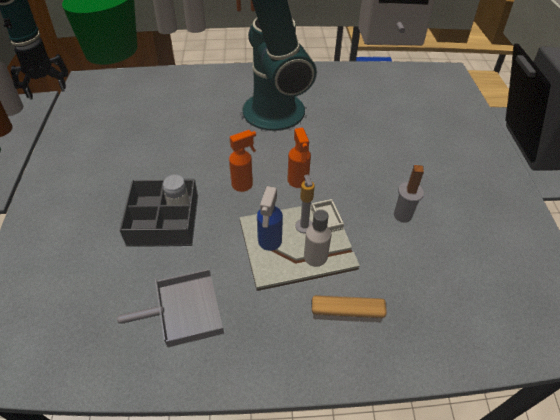

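Both views show the board at centre (top px ~258,222), with the blue bottle (285,215) and the white bottle (240,195) on the joint. The caddy is on the right (391,261) with the tin in its near-left cell, the cup and raker are on the left (135,249), and the orange decoys are near the robot. Next I'll zoom in and measure.

```bash
python3 - <<'E'
from h import *
im=cv2.imread('pics/top0.png')[:,:,::-1]; C=cal('top')
hsv=cv2.cvtColor(im,cv2.COLOR_RGB2HSV); 
print('board',im[255,260],'table',im[320,150],'caddy',im[262,357],'floor',im[245,375])
b=((im.min(2)>135)).astype(np.uint8); b[:170]=0;b[:,:195]=0;b[:,320:]=0;b[275:]=0
b=cv2.morphologyEx(b,cv2.MORPH_CLOSE,np.ones((9,9)))
cs,_=cv2.findContours(b,0,2); c=max(cs,key=cv2.contourArea); r=cv2.minAreaRect(onz(c[:,0],.018,C)[:,:2].astype(np.float32)); print('board',r)
d=(im.max(2)<75).astype(np.uint8); d[:215]=0;d[:,:345]=0;d[:,440:]=0;d[305:]=0
cs,_=cv2.findContours(cv2.morphologyEx(d,cv2.MORPH_CLOSE,np.ones((5,5))),0,2); c=max(cs,key=cv2.contourArea)
print('caddy',cv2.minAreaRect(onz(c[:,0],.07,C)[:,:2].astype(np.float32)), cv2.boundingRect(c))
crop=np.hstack([cv2.resize(im[165:285,195:320],None,fx=4,fy=4,interpolation=2),cv2.resize(im[165:285,112:162],None,fx=4,fy=4,interpolation=2)])
cv2.imwrite('pics/crop1.png',crop[:,:,::-1])
cv2.imwrite('pics/crop2.png',cv2.resize(im[220:305,350:435],None,fx=6,fy=6)[:,:,::-1])
E
```

```text
board [139 144 137] table [ 97  99 102] caddy [38 39 40] floor [94 94 96]
board ((0.5679209232330322, 0.03142332285642624), (0.21632865071296692, 0.2589349150657654), 10.583491325378418)
caddy ((0.467306911945343, -0.317599892616272), (0.18725527822971344, 0.17344221472740173), 88.0053482055664) (354, 226, 72, 70)
```

View pics/crop1.png

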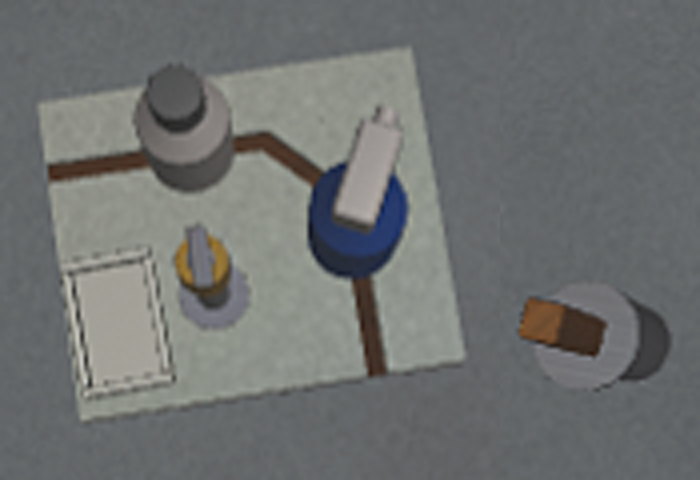

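The crop shows the joint (near end crop px (375,375), bend (265,140), left end (50,172)), the cap centre at (175,92), the spray head at (360,170) with its nozzle pointing far-right, and the raker handle at (560,327).

```bash
python3 - <<'E'
from h import *
C=cal('top'); F=lambda p:np.array(p)/4.+[195,165]
q=onz(F([(39,103),(412,47),(466,360),(80,419)]),.018,C)[:,:2]; print('board corners FL FR NR NL\n',q, q.mean(0))
for a,b in((2,1),(3,0)): d=q[b]-q[a]; print(np.degrees(np.arctan2(d[1],d[0])),np.hypot(*d))
for a,b in((1,0),(2,3)): d=q[b]-q[a]; print(np.degrees(np.arctan2(-d[0],d[1])),np.hypot(*d))
print('cap',onz(F([(175,90)]),.184,C)); print('head nozzle end,back',onz(F([(378,122),(357,215)]),.195,C))
print('cup guard',onz(np.array([(589,335)])/4.+[-125+112,165],.096,C),'handle top',onz(np.array([(542,322)])/4.+[112-125,165],.18,C))
print('seam ends',onz(F([(375,375),(265,140),(50,172)]),.018,C))
print('tin top',onz([(380,272)],.105,C)); print('soap',onz(F([(120,322)]),.04,C)); print('riser',onz(F([(202,258)]),.196,C))
print('caddy rim corners FL FR NR NL',onz([(358,227),(425,229),(425,294),(356,294)],.07,C))
E
```

```text
board corners FL FR NR NL
 [[ 0.65050554  0.17712043]
 [ 0.69830079 -0.07801423]
 [ 0.48250749 -0.11784161]
 [ 0.43636262  0.13814522]] [0.56691911 0.02985245]
10.456986144648164 0.21943785323663348
10.315239704558515 0.21766087734666142
10.610436083787228 0.25957287938215867
10.218550376927713 0.26011268061807513
cap [[0.62085901 0.0716221  0.184     ]]
head nozzle end,back [[ 0.6027679  -0.04694047  0.195     ]
 [ 0.54791485 -0.03601964  0.195     ]]
cup guard [[0.47821612 0.33327572 0.096     ]] handle top [[0.47704114 0.33435349 0.18      ]]
seam ends [[ 0.47092817 -0.05695878  0.018     ]
 [ 0.62920944  0.02150642  0.018     ]
 [ 0.6025724   0.16685609  0.018     ]]
tin top [[ 0.43630673 -0.28052898  0.105     ]]
soap [[0.49937651 0.11221956 0.04      ]]
riser [[0.52043091 0.05131043 0.196     ]]
caddy rim corners FL FR NR NL [[ 0.55371496 -0.23331377  0.07      ]
 [ 0.5532416  -0.41354087  0.07      ]
 [ 0.38342447 -0.40833527  0.07      ]
 [ 0.38124958 -0.22724938  0.07      ]]
```

View pics/crop2.png

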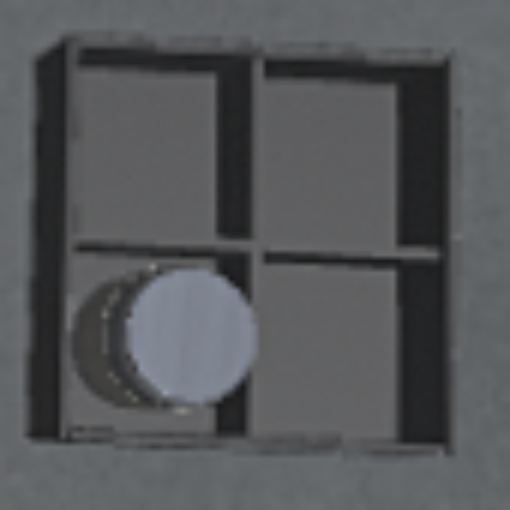

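```bash
cat >> h.py <<'E'
def plan(p,yaw,msg=''):
    st=status.read_state(); Rt=Rn.from_rotvec(st['tcp_rot'])
    y=np.radians(yaw); T=Rn.from_matrix(np.array([[np.cos(y),np.sin(y),0],[np.sin(y),-np.cos(y),0],[0,0,-1]]))
    d=Rt.inv().apply(np.array(p)-st['tool_pos']); r=(Rt.inv()*T).as_rotvec(); X=Rt.as_matrix()[:,0]
    print(msg,'t=%.2f'%st['time'],'now',np.round(st['tool_pos'],4),'yaw %.1f'%np.degrees(np.arctan2(X[1],X[0])),'d',np.round(d,4),'r',np.round(r,3),'F',np.round(st['wrist_force'],1),'w %.2f'%st['width'],'q',np.round(st['q'],2))
E
python3 - <<'E'
from h import *
C=cal('top')
g=lambda p:np.array(p)/6.+[350,220]
q=onz(g([(68,42),(452,55),(452,450),(63,438),(257,249)]),.07,C)[:,:2]; print(q)
c=q[:4].mean(0); print('center',c)
for a,b in((2,1),(3,0)): d=q[b]-q[a]; print(np.degrees(np.arctan2(d[1],d[0])),np.hypot(*d))
for a,b in((1,0),(2,3)): d=q[b]-q[a]; print(np.degrees(np.arctan2(-d[0],d[1])),np.hypot(*d))
plan((.53,-.04,.30),-11); plan((.53,-.04,.30),169)
E
```

```text
[[ 0.55395767 -0.24212834]
 [ 0.55281941 -0.41444146]
 [ 0.3808744  -0.40916846]
 [ 0.3839473  -0.23885431]
 [ 0.46580416 -0.32429788]]
center [ 0.4678997  -0.32614814]
-1.7565252450740079 0.17202584936086288
-1.103257826426681 0.17004189371004422
-0.3784775699392189 0.1723168742709517
-1.0336513285818418 0.17034187428669012
 t=0.10 now [ 0.196  -0.6452  0.2301] yaw 16.9 d [ 0.4955 -0.4822 -0.0689] r [-0.002  0.     0.487] F [0.1 0.3 0.5] w 1.00 q [-1.31  0.26  1.61 -0.    1.27 -0.04]
 t=0.10 now [ 0.196  -0.6452  0.2301] yaw 16.9 d [ 0.4955 -0.4822 -0.0689] r [-1.000e-03 -3.000e-03 -2.655e+00] F [0.1 0.3 0.5] w 1.00 q [-1.31  0.26  1.61 -0.    1.27 -0.04]
```

Request:
{"op": "apply_moves", "data": {
  "deltas": [
    [0.029, -0.027, -0.006, 0, 0, 0, 0],
    [0.058, -0.054, -0.012, 0, 0, 0, 0],
    [0.087, -0.081, -0.018, 0, 0, 0, 0],
    [0.116, -0.108, -0.024, 0, 0, 0, 0],
    [0.145, -0.135, -0.03, 0, 0, 0, 0],
    [0.174, -0.162, -0.036, 0, 0, 0, 0],
    [0.203, -0.189, -0.042, 0, 0, 0, 0],
    [0.232, -0.216, -0.048, 0, 0, 0, 0]
  ]
}}

```text
time: 0.77
tool_pos: [0.3556, -0.3698, 0.2791]
tcp_rot: [-3.107, -0.461, 0.0]
wrist_force: [0.9, 0.1, 1.0]
width: 1.0
```

Request:
{"op": "apply_moves", "data": {
  "deltas": [
    [0.029, -0.027, -0.006, 0, 0, 0, 0],
    [0.058, -0.054, -0.012, 0, 0, 0, 0],
    [0.087, -0.081, -0.018, 0, 0, 0, 0],
    [0.116, -0.108, -0.024, 0, 0, 0, 0],
    [0.145, -0.135, -0.03, 0, 0, 0, 0],
    [0.174, -0.162, -0.036, 0, 0, 0, 0],
    [0.203, -0.189, -0.041, 0, 0, 0, 0],
    [0.232, -0.216, -0.041, 0, 0, 0, 0]
  ]
}}

```text
time: 1.43
tool_pos: [0.5155, -0.0959, 0.3214]
tcp_rot: [3.107, 0.461, 0.003]
wrist_force: [1.1, -0.2, 0.1]
width: 0.997
```

Request:
{"op": "apply_moves", "data": {
  "deltas": [
    [0.03, -0.025, 0, 0, 0, 0.1, 0],
    [0.06, -0.05, 0, 0, 0, 0.2, 0],
    [0.063, -0.051, 0, 0, 0, 0.3, 0],
    [0.063, -0.051, 0, 0, 0, 0.4, 0],
    [0.063, -0.051, 0, 0, 0, 0.487, 0],
    [0.063, -0.051, 0, 0, 0, 0.487, 0],
    [0.063, -0.051, 0, 0, 0, 0.487, 0]
  ]
}}

```text
time: 2.02
tool_pos: [0.5598, -0.0305, 0.3197]
tcp_rot: [-3.127, 0.297, 0.002]
wrist_force: [0.1, -0.7, 0.1]
width: 0.997
```

```bash
python3 - <<'E'
from h import *
plan((.5695,-.04,.25),-11)
im,C=snap('wrist','w1.png')
E
```

```text
t=2.02 now [ 0.5598 -0.0305  0.3197] yaw -10.9 d [0.0114 0.0075 0.0697] r [0.    0.001 0.002] F [ 0.1 -0.7  0.1] w 1.00 q [-0.1   0.    1.73  0.    1.4   1.66]
```

View pics/w1.png

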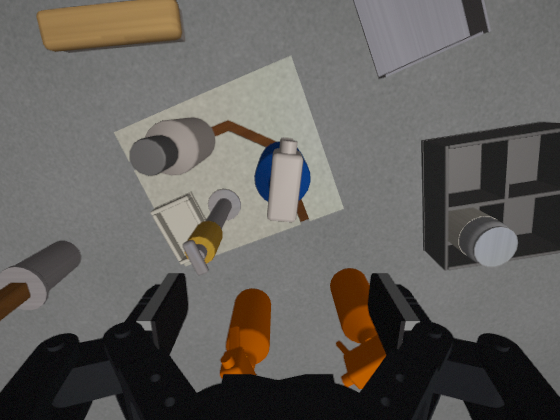

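The wrist view shows the head's top face spanning about (273,152)-(304,152)-(298,220)-(268,220), the cap top at (150,155), and the joint and caddy clear of obstructions.

```bash
python3 - <<'E'
from h import *
st=status.read_state(); C=cal('wrist',st)
im=cv2.imread('pics/w1.png')[:,:,::-1].astype(int)
m=((im.min(2)>125)&(np.abs(im[:,:,0]-im[:,:,2])<30)).astype(np.uint8)
print(im[185,285],im[155,150],im[100,250],im[185,265])
# head: bright region bounded by blue -> rect
s=np.zeros_like(m); s[150:224,262:308]=1
hm=((im[:,:,0]>im[:,:,1]+3)&(im[:,:,0]>120)).astype(np.uint8)*s
cs,_=cv2.findContours(cv2.morphologyEx(hm,2,np.ones((3,3))),0,2); c=max(cs,key=cv2.contourArea)[:,0]
print('bbox',c.min(0),c.max(0)); 
w=onz(c,.201,C)[:,:2]; print(cv2.minAreaRect(w.astype(np.float32)))
e=onz([(288.5,152),(283,220)],.201,C)[:,:2]; d=e[0]-e[1]; print(e,np.hypot(*d),np.degrees(np.arctan2(d[1],d[0])))
C2=cal('top'); print('top z.201',onz(np.array([(378,122),(357,215)])/4.+[195,165],.201,C2))
b=onz([(132,155),(170,155),(151,137),(150,174)],.184,C); print('cap',b,b.mean(0))
# blue body at board level
print('nozzle',onz([(289,143)],.185,C))
E
```

```text
[181 173 166] [98 95 93] [163 163 151] [10 41 86]
bbox [268 150] [302 221]
((0.5761865377426147, -0.040197353810071945), (0.02446499466896057, 0.062266040593385696), 73.91435241699219)
[[ 0.60402542 -0.04846529]
 [ 0.54692053 -0.03323652]] 0.05910061859112947 -14.932170297831547
top z.201 [[ 0.60136223 -0.04665073  0.201     ]
 [ 0.54685895 -0.03579953  0.201     ]]
cap [[0.62534799 0.08656524 0.184     ]
 [0.61885339 0.05358719 0.184     ]
 [0.63689376 0.06528185 0.184     ]
 [0.60608031 0.07615282 0.184     ]] [0.62179386 0.07039678 0.184     ]
nozzle [[ 0.60928827 -0.05038304  0.185     ]]
```

```bash
python3 - <<'E'
from h import *
plan((.5685,-.038,.166),-15.5)
E
```

```text
t=2.07 now [ 0.5598 -0.0306  0.3199] yaw -10.9 d [0.01   0.0056 0.1539] r [0.    0.001 0.081] F [ 0.5 -0.7  0.1] w 1.00 q [-0.1   0.    1.73  0.    1.4   1.66]
```

Request:
{"op": "apply_moves", "data": {
  "deltas": [
    [0.005, 0.003, 0.03, 0, 0, 0.04, 0],
    [0.01, 0.0055, 0.06, 0, 0, 0.08, 0],
    [0.01, 0.0055, 0.09, 0, 0, 0.08, 0],
    [0.01, 0.0055, 0.115, 0, 0, 0.08, 0],
    [0.01, 0.0055, 0.14, 0, 0, 0.08, 0],
    [0.01, 0.0055, 0.154, 0, 0, 0.08, 0],
    [0.01, 0.0055, 0.154, 0, 0, 0.08, 0],
    [0.01, 0.0055, 0.154, 0, 0, 0.08, 0.5]
  ],
  "squeeze": 40
}}

```text
time: 2.73
tool_pos: [0.568, -0.0381, 0.1655]
tcp_rot: [3.113, -0.425, -0.004]
wrist_force: [-0.2, 0.2, 0.0]
width: 0.885
```

Request:
{"op": "apply_moves", "data": {
  "deltas": [
    [0, 0, 0, 0, 0, 0, 1],
    [0, 0, 0, 0, 0, 0, 1],
    [0, 0, 0, 0, 0, 0, 1],
    [0, 0, 0, 0, 0, 0, 1],
    [0, 0, 0, 0, 0, 0, 1],
    [0, 0, 0, 0, 0, 0, 1]
  ],
  "squeeze": 50
}}

```text
time: 3.23
tool_pos: [0.5701, -0.0379, 0.168]
tcp_rot: [-3.112, 0.426, -0.005]
wrist_force: [-0.0, 0.8, 5.1]
width: 0.299
```

Request:
{"op": "apply_moves", "data": {
  "deltas": [
    [0, 0, -0.01, 0, 0, 0, 1],
    [0, 0, -0.02, 0, 0, 0, 1],
    [0, 0, -0.03, 0, 0, 0, 1],
    [0, 0, -0.03, 0, 0, 0, 1]
  ]
}}

```text
time: 3.57
tool_pos: [0.57, -0.0381, 0.1987]
tcp_rot: [-3.113, 0.426, -0.005]
wrist_force: [0.1, 0.8, -3.9]
width: 0.304
```

```bash
python3 - <<'E'
from h import *
plan((.424,-.367,.30),-15.5)
plan((.509,-.368,.30),-15.5)
snap('scene','s1.png')
E
```

```text
t=3.57 now [ 0.57   -0.0381  0.1987] yaw -15.6 d [-0.0519  0.356  -0.1017] r [-0.    -0.003 -0.002] F [ 0.1  0.8 -3.9] w 0.30 q [-0.11  0.09  1.87 -0.    1.18  1.73]
 t=3.57 now [ 0.57   -0.0381  0.1987] yaw -15.6 d [ 0.0303  0.3342 -0.1014] r [-0.    -0.003 -0.002] F [ 0.1  0.8 -3.9] w 0.30 q [-0.11  0.09  1.87 -0.    1.18  1.73]
```

Request:
{"op": "apply_moves", "data": {
  "deltas": [
    [0, 0, -0.03, 0, 0, 0, 1],
    [-0.001, 0.008, -0.06, 0, 0, 0, 1],
    [-0.004, 0.028, -0.08, 0, 0, 0, 1],
    [-0.008, 0.056, -0.085, 0, 0, 0, 1],
    [-0.013, 0.088, -0.085, 0, 0, 0, 1],
    [-0.018, 0.12, -0.085, 0, 0, 0, 1],
    [-0.022, 0.152, -0.085, 0, 0, 0, 1],
    [-0.027, 0.184, -0.085, 0, 0, 0, 1]
  ]
}}

```text
time: 4.28
tool_pos: [0.4922, -0.2089, 0.2807]
tcp_rot: [-3.112, 0.426, 0.001]
wrist_force: [0.9, -0.7, -4.5]
width: 0.294
```

Request:
{"op": "apply_moves", "data": {
  "deltas": [
    [-0.005, 0.032, 0, 0, 0, 0, 1],
    [-0.009, 0.064, 0, 0, 0, 0, 1],
    [-0.014, 0.096, 0, 0, 0, 0, 1],
    [-0.018, 0.126, 0, 0, 0, 0, 1],
    [-0.022, 0.15, 0, 0, 0, 0, 1],
    [-0.024, 0.165, 0, 0, 0, 0, 1],
    [-0.025, 0.172, 0, 0, 0, 0, 1],
    [-0.025, 0.172, 0, 0, 0, 0, 1]
  ]
}}

```text
time: 4.95
tool_pos: [0.4221, -0.3678, 0.2805]
tcp_rot: [-3.112, 0.43, 0.002]
wrist_force: [-0.5, 0.6, -5.8]
width: 0.298
```

```bash
python3 - <<'E'
from h import *
plan((.425,-.367,.158),-15.5)
a,_=snap('top','t2.png'); b,_=snap('scene','s2.png')
cv2.imwrite('pics/c3.png',np.hstack([cv2.resize(a[200:320,320:460],None,fx=2.8,fy=2.8),cv2.resize(b[130:250,90:230],None,fx=2.8,fy=2.8)])[:,:,::-1])
E
```

```text
t=4.95 now [ 0.4221 -0.3678  0.2805] yaw -15.7 d [ 0.0027 -0.0016  0.1225] r [-0.     0.001 -0.004] F [-0.5  0.6 -5.8] w 0.30 q [-0.76  0.02  1.79 -0.    1.33  1.08]
```

View pics/c3.png

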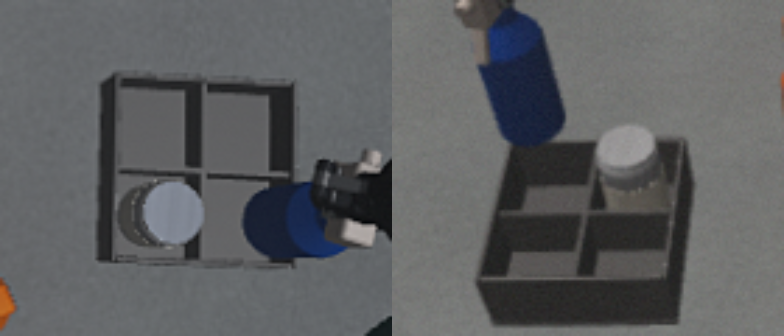

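The crop shows the blue bottle hanging over the near-right cell, apparently upright. I'll check its bottom centre (top px ~(419,278)) numerically.

```bash
python3 - <<'E'
from h import *
C=cal('top'); a=cv2.imread('pics/t2.png')[:,:,::-1].astype(int)
m=((a[:,:,2]>a[:,:,0]+35)).astype(np.uint8); ys,xs=np.nonzero(m); print('blue bbox',xs.min(),xs.max(),ys.min(),ys.max())
R=.031; th=np.linspace(0,6.28,40)
for z in(.131,.236):
    p=proj(np.c_[.4207+R*np.cos(th),-.3674+R*np.sin(th),z+0*th],C); print(z,p.min(0),p.max(0))
b=cv2.imread('pics/s2.png')[:,:,::-1].astype(int); m=((b[:,:,2]>b[:,:,0]+35)).astype(np.uint8); m[:, 250:]=0;m[:110]=0; ys,xs=np.nonzero(m); print('scene',xs.min(),xs.max(),ys.min(),ys.max())
C=cal('scene')
for z in(.131,.236):
    p=proj(np.c_[.4207+R*np.cos(th),-.3674+R*np.sin(th),z+0*th],C); print(z,p.min(0),p.max(0))
E
```

```text
blue bbox 422 545 265 403
0.131 [405.37008784 265.76844085] [429.8659026  291.27350262]
0.236 [420.8275943  262.75689199] [447.81763675 291.07066074]
scene 121 146 135 180
0.131 [127.38391756 165.84181167] [151.21292179 182.9164541 ]
0.236 [117.03497249 135.15847054] [142.54051026 152.23510876]
```

Request:
{"op": "apply_moves", "data": {
  "deltas": [
    [0.003, -0.0015, 0.015, 0, 0, 0, 1],
    [0.003, -0.0015, 0.035, 0, 0, 0, 1],
    [0.003, -0.0015, 0.055, 0, 0, 0, 1],
    [0.003, -0.0015, 0.075, 0, 0, 0, 1],
    [0.003, -0.0015, 0.095, 0, 0, 0, 1],
    [0.003, -0.0015, 0.11, 0, 0, 0, 1],
    [0.003, -0.0015, 0.118, 0, 0, 0, 1],
    [0.003, -0.0015, 0.122, 0, 0, 0, 1]
  ]
}}

```text
time: 5.72
tool_pos: [0.4261, -0.3642, 0.1576]
tcp_rot: [-3.111, 0.424, 0.004]
wrist_force: [-0.4, 0.5, -5.3]
width: 0.292
```

Request:
{"op": "apply_moves", "data": {
  "deltas": [
    [0, 0, 0.002, 0, 0, 0, 1],
    [0, 0, 0.003, 0, 0, 0, 1],
    [0, 0, 0.003, 0, 0, 0, 1]
  ]
}}

```text
time: 5.97
tool_pos: [0.4271, -0.3665, 0.1573]
tcp_rot: [3.112, -0.426, 0.002]
wrist_force: [0.4, -0.6, -4.8]
width: 0.296
```

Request:
{"op": "apply_moves", "data": {
  "deltas": [
    [0, 0, 0.0015, 0, 0, 0, 1],
    [0, 0, 0.003, 0, 0, 0, 1],
    [0, 0, 0.003, 0, 0, 0, 1]
  ]
}}

```text
time: 6.22
tool_pos: [0.4272, -0.367, 0.1551]
tcp_rot: [3.111, -0.426, 0.004]
wrist_force: [-0.9, 0.3, 1.5]
width: 0.298
```

Request:
{"op": "apply_moves", "data": {
  "deltas": [
    [0, 0, 0, 0, 0, 0, 0.5],
    [0, 0, 0, 0, 0, 0, 0],
    [0, 0, 0, 0, 0, 0, 0],
    [0, 0, 0, 0, 0, 0, 0],
    [0, 0, -0.03, 0, 0, 0, 0],
    [0, 0, -0.065, 0, 0, 0, 0],
    [0, 0, -0.1, 0, 0, 0, 0],
    [0, 0, -0.13, 0, 0, 0, 0]
  ]
}}

```text
time: 6.88
tool_pos: [0.4264, -0.3664, 0.2855]
tcp_rot: [3.112, -0.426, 0.002]
wrist_force: [1.4, -0.6, -0.3]
width: 0.999
```

```bash
python3 - <<'E'
from h import *
plan((.6215,.0708,.285),-15.5)
E
```

```text
t=6.88 now [ 0.4264 -0.3664  0.2855] yaw -15.6 d [ 7.030e-02 -4.735e-01  3.000e-04] r [ 0.001 -0.001 -0.002] F [ 1.4 -0.6 -0.3] w 1.00 q [-0.75  0.02  1.78 -0.    1.34  1.09]
```

Request:
{"op": "apply_moves", "data": {
  "deltas": [
    [0.003, -0.02, 0, 0, 0, 0, 0],
    [0.008, -0.055, 0, 0, 0, 0, 0],
    [0.014, -0.095, 0, 0, 0, 0, 0],
    [0.02, -0.135, 0, 0, 0, 0, 0],
    [0.026, -0.175, 0, 0, 0, 0, 0],
    [0.032, -0.215, 0, 0, 0, 0, 0],
    [0.038, -0.255, 0, 0, 0, 0, 0],
    [0.044, -0.295, 0, 0, 0, 0, 0]
  ]
}}

```text
time: 7.55
tool_pos: [0.5484, -0.092, 0.2835]
tcp_rot: [3.112, -0.426, 0.001]
wrist_force: [0.9, 0.1, 0.4]
width: 1.002
```

Request:
{"op": "apply_moves", "data": {
  "deltas": [
    [0.006, -0.04, 0, 0, 0, 0, 0],
    [0.012, -0.08, 0, 0, 0, 0, 0],
    [0.018, -0.12, 0, 0, 0, 0, 0],
    [0.023, -0.155, 0, 0, 0, 0, 0],
    [0.026, -0.178, 0, 0, 0, 0, 0],
    [0.026, -0.178, 0.02, 0, 0, 0, 0],
    [0.026, -0.178, 0.05, 0, 0, 0, 0],
    [0.026, -0.178, 0.05, 0, 0, 0, 0]
  ]
}}

```text
time: 8.22
tool_pos: [0.6174, 0.0712, 0.2269]
tcp_rot: [3.111, -0.424, -0.016]
wrist_force: [-1.6, -1.1, -1.3]
width: 1.0
```

```bash
python3 - <<'E'
from h import *
plan((.6215,.0708,.151),-15.5)
E
```

```text
t=8.22 now [0.6174 0.0712 0.2269] yaw -15.5 d [ 0.0047 -0.001   0.0758] r [ 0.004  0.01  -0.   ] F [-1.6 -1.1 -1.3] w 1.00 q [ 0.07  0.17  1.72 -0.    1.26  1.92]
```

Request:
{"op": "apply_moves", "data": {
  "deltas": [
    [0.002, 0, 0, 0, 0, 0, 0],
    [0.002, 0, 0.02, 0, 0, 0, 0],
    [0.002, 0, 0.045, 0, 0, 0, 0],
    [0.002, 0, 0.065, 0, 0, 0, 0],
    [0.002, 0, 0.078, 0, 0, 0, 0],
    [0.002, 0, 0.08, 0, 0, 0, 0],
    [0.002, 0, 0.08, 0, 0, 0, 0]
  ]
}}

```text
time: 8.8
tool_pos: [0.623, 0.0696, 0.1536]
tcp_rot: [3.112, -0.427, -0.0]
wrist_force: [-0.0, -0.4, -0.0]
width: 1.001
```

```bash
python3 - <<'E'
from h import *
plan((.6215,.0708,.151),-15.5)
E
```

```text
t=8.80 now [0.623  0.0696 0.1536] yaw -15.6 d [-0.0017 -0.0007  0.0026] r [ 0.     0.    -0.002] F [-0.  -0.4 -0. ] w 1.00 q [ 0.07  0.23  1.79 -0.    1.12  1.92]
```

Request:
{"op": "apply_moves", "data": {
  "deltas": [
    [-0.001, 0, 0.002, 0, 0, 0, 0.3],
    [-0.001, 0, 0.002, 0, 0, 0, 0.6],
    [-0.001, 0, 0.002, 0, 0, 0, 1],
    [-0.001, 0, 0.002, 0, 0, 0, 1],
    [-0.001, 0, 0.002, 0, 0, 0, 1],
    [-0.001, 0, 0.002, 0, 0, 0, 1],
    [-0.001, 0, 0.002, 0, 0, 0, 1]
  ],
  "squeeze": 50
}}

```text
time: 9.38
tool_pos: [0.6228, 0.0707, 0.1526]
tcp_rot: [-3.112, 0.426, -0.004]
wrist_force: [0.9, 1.7, 5.2]
width: 0.387
```

Request:
{"op": "apply_moves", "data": {
  "deltas": [
    [0, 0, -0.01, 0, 0, 0, 1],
    [0, 0, -0.03, 0, 0, 0, 1],
    [0, 0, -0.06, 0, 0, 0, 1],
    [0, 0, -0.09, 0, 0, 0, 1],
    [0, 0, -0.115, 0, 0, 0, 1],
    [0, 0, -0.125, 0, 0, 0, 1],
    [0, 0, -0.125, 0, 0, 0, 1]
  ]
}}

```text
time: 9.97
tool_pos: [0.6233, 0.0702, 0.2797]
tcp_rot: [-3.112, 0.426, -0.008]
wrist_force: [-0.1, 0.3, -2.6]
width: 0.383
```

```bash
python3 - <<'E'
from h import *
plan((.510,-.283,.275),-15.5)
E
```

```text
t=9.97 now [0.6233 0.0702 0.2797] yaw -15.6 d [-0.0142  0.3707  0.004 ] r [-0.001 -0.005 -0.002] F [-0.1  0.3 -2.6] w 0.38 q [ 0.07  0.15  1.66 -0.    1.33  1.92]
```

Request:
{"op": "apply_moves", "data": {
  "deltas": [
    [0, 0.01, 0, 0, 0, 0, 1],
    [-0.001, 0.032, 0, 0, 0, 0, 1],
    [-0.002, 0.062, 0, 0, 0, 0, 1],
    [-0.004, 0.094, 0, 0, 0, 0, 1],
    [-0.005, 0.126, 0, 0, 0, 0, 1],
    [-0.006, 0.158, 0, 0, 0, 0, 1],
    [-0.007, 0.19, 0, 0, 0, 0, 1],
    [-0.008, 0.222, 0, 0, 0, 0, 1]
  ]
}}

```text
time: 10.63
tool_pos: [0.5515, -0.1428, 0.2725]
tcp_rot: [-3.112, 0.426, 0.01]
wrist_force: [-0.2, 0.2, -2.8]
width: 0.384
```

Request:
{"op": "apply_moves", "data": {
  "deltas": [
    [-0.001, 0.032, 0, 0, 0, 0, 1],
    [-0.002, 0.064, 0, 0, 0, 0, 1],
    [-0.004, 0.096, 0, 0, 0, 0, 1],
    [-0.005, 0.122, 0, 0, 0, 0, 1],
    [-0.006, 0.14, 0, 0, 0, 0, 1],
    [-0.006, 0.148, 0, 0, 0, 0, 1],
    [-0.006, 0.149, 0, 0, 0, 0, 1],
    [-0.006, 0.149, 0, 0, 0, 0, 1]
  ]
}}

```text
time: 11.3
tool_pos: [0.5076, -0.2828, 0.2742]
tcp_rot: [-3.11, 0.428, 0.005]
wrist_force: [-0.2, 0.4, -2.9]
width: 0.383
```

```bash
python3 - <<'E'
from h import *
plan((.510,-.283,.145),-15.5)
E
```

```text
t=11.30 now [ 0.5076 -0.2828  0.2742] yaw -15.7 d [ 0.0028 -0.0002  0.1292] r [-0.002  0.003 -0.003] F [-0.2  0.4 -2.9] w 0.38 q [-0.55  0.07  1.75  0.    1.33  1.29]
```

Request:
{"op": "apply_moves", "data": {
  "deltas": [
    [0.001, 0, 0.015, 0, 0, 0, 1],
    [0.001, 0, 0.04, 0, 0, 0, 1],
    [0.001, 0, 0.065, 0, 0, 0, 1],
    [0.001, 0, 0.09, 0, 0, 0, 1],
    [0.001, 0, 0.11, 0, 0, 0, 1],
    [0.001, 0, 0.122, 0, 0, 0, 1],
    [0.001, 0, 0.129, 0, 0, 0, 1],
    [0.001, 0, 0.131, 0, 0, 0, 1]
  ]
}}

```text
time: 11.97
tool_pos: [0.5092, -0.2822, 0.1438]
tcp_rot: [-3.112, 0.424, 0.004]
wrist_force: [-0.7, 0.4, -3.0]
width: 0.385
```

Request:
{"op": "apply_moves", "data": {
  "deltas": [
    [0, 0, 0.002, 0, 0, 0, 1],
    [0, 0, 0.003, 0, 0, 0, 1],
    [0, 0, 0.003, 0, 0, 0, 1]
  ]
}}

```text
time: 12.22
tool_pos: [0.5105, -0.2839, 0.1436]
tcp_rot: [3.112, -0.426, 0.003]
wrist_force: [0.6, -0.0, -1.9]
width: 0.387
```

Request:
{"op": "apply_moves", "data": {
  "deltas": [
    [0, 0, 0.002, 0, 0, 0, 1],
    [0, 0, 0.003, 0, 0, 0, 1],
    [0, 0, 0.003, 0, 0, 0, 1]
  ]
}}

```text
time: 12.47
tool_pos: [0.5097, -0.2837, 0.1396]
tcp_rot: [3.112, -0.427, 0.001]
wrist_force: [-0.4, -0.2, -2.0]
width: 0.381
```

Request:
{"op": "apply_moves", "data": {
  "deltas": [
    [0, 0, 0.001, 0, 0, 0, 1],
    [0, 0, 0.002, 0, 0, 0, 1],
    [0, 0, 0.002, 0, 0, 0, 1]
  ]
}}

```text
time: 12.72
tool_pos: [0.5107, -0.284, 0.1396]
tcp_rot: [3.112, -0.427, 0.004]
wrist_force: [-1.7, 1.3, 6.7]
width: 0.385
```

Request:
{"op": "apply_moves", "data": {
  "deltas": [
    [0, 0, 0, 0, 0, 0, 0.5],
    [0, 0, 0, 0, 0, 0, 0],
    [0, 0, 0, 0, 0, 0, 0],
    [0, 0, 0, 0, 0, 0, 0],
    [0, 0, -0.03, 0, 0, 0, 0],
    [0, 0, -0.065, 0, 0, 0, 0],
    [0, 0, -0.105, 0, 0, 0, 0],
    [0, 0, -0.145, 0, 0, 0, 0]
  ]
}}

```text
time: 13.38
tool_pos: [0.5089, -0.2831, 0.2827]
tcp_rot: [-3.112, 0.426, 0.003]
wrist_force: [0.5, 0.5, -0.4]
width: 1.002
```

```bash
python3 - <<'E'
from h import *
plan((.44,.33,.32),-15.5)
E
```

```text
t=13.38 now [ 0.5089 -0.2831  0.2827] yaw -15.6 d [-0.2313 -0.5721 -0.0364] r [-0.001  0.002 -0.002] F [ 0.5  0.5 -0.4] w 1.00 q [-0.55  0.06  1.74 -0.    1.34  1.29]
```

Request:
{"op": "apply_moves", "data": {
  "deltas": [
    [-0.008, -0.02, -0.01, 0, 0, 0, 0],
    [-0.022, -0.055, -0.02, 0, 0, 0, 0],
    [-0.036, -0.09, -0.036, 0, 0, 0, 0],
    [-0.05, -0.125, -0.036, 0, 0, 0, 0],
    [-0.065, -0.161, -0.036, 0, 0, 0, 0],
    [-0.079, -0.197, -0.036, 0, 0, 0, 0],
    [-0.094, -0.233, -0.036, 0, 0, 0, 0],
    [-0.109, -0.269, -0.036, 0, 0, 0, 0]
  ]
}}

```text
time: 14.05
tool_pos: [0.4763, 0.0065, 0.3183]
tcp_rot: [-3.112, 0.427, -0.001]
wrist_force: [-0.2, 0.3, 0.2]
width: 0.999
```

Request:
{"op": "apply_moves", "data": {
  "deltas": [
    [-0.014, -0.036, 0, 0, 0, 0, 0],
    [-0.029, -0.072, 0, 0, 0, 0, 0],
    [-0.044, -0.108, 0, 0, 0, 0, 0],
    [-0.058, -0.144, 0, 0, 0, 0, 0],
    [-0.073, -0.18, 0, 0, 0, 0, 0],
    [-0.088, -0.216, 0, 0, 0, 0, 0],
    [-0.102, -0.252, 0, 0, 0, 0, 0],
    [-0.115, -0.285, 0, 0, 0, 0, 0]
  ]
}}

```text
time: 14.72
tool_pos: [0.442, 0.3125, 0.3182]
tcp_rot: [-3.112, 0.425, -0.0]
wrist_force: [0.7, 0.5, 0.2]
width: 0.997
```

Request:
{"op": "apply_moves", "data": {
  "deltas": [
    [-0.007, -0.018, 0, 0, 0, 0, 0],
    [-0.007, -0.018, 0, 0, 0, 0, 0],
    [-0.007, -0.018, 0, 0, 0, 0, 0]
  ]
}}

```text
time: 14.97
tool_pos: [0.4404, 0.3302, 0.3177]
tcp_rot: [3.112, -0.422, -0.001]
wrist_force: [0.6, -0.0, 0.6]
width: 1.002
```

```bash
python3 - <<'E'
from h import *
plan((.44,.33,.32),-15.5)
w,_=snap('wrist','w2.png'); a,_=snap('top','t3.png')
cv2.imwrite('pics/c4.png',np.hstack([w,cv2.resize(a[165:305,350:430],(240,420))])[:,:,::-1])
E
```

```text
t=14.97 now [0.4404 0.3302 0.3177] yaw -15.5 d [-0.0003  0.0004 -0.0023] r [0.001 0.    0.001] F [ 0.6 -0.   0.6] w 1.00 q [ 0.6  -0.01  1.76 -0.    1.4   2.44]
```

View pics/c4.png

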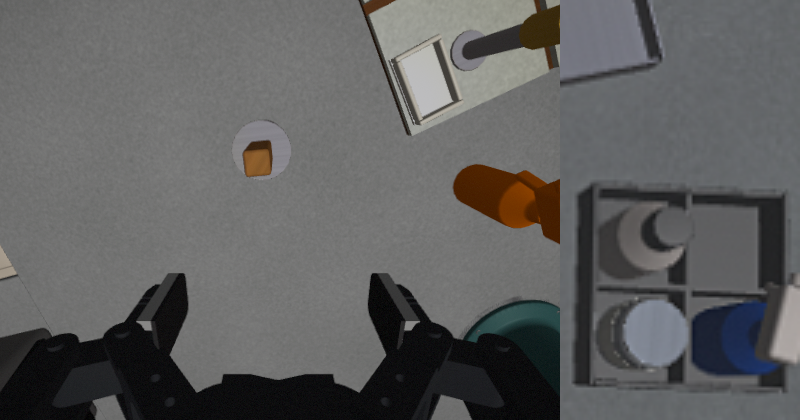

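The wrist view shows the handle top near (257,165) and the guard centre near (262,150). In the top inset, both bottles stand in their cells.

```bash
python3 - <<'E'
from h import *
st=status.read_state(); C=cal('wrist',st); im=cv2.imread('pics/w2.png')[:,:,::-1].astype(int)
m=((im[:,:,0]-im[:,:,2]>60)).astype(np.uint8); m[:130]=0;m[190:]=0;m[:,:230]=0;m[:,290:]=0
for th in(110,130,150):
    k=m*(im[:,:,0]>th).astype(np.uint8)
    cs,_=cv2.findContours(k.astype(np.uint8),0,2)
    if not cs: continue
    c=max(cs,key=cv2.contourArea)[:,0]; print(th,c.min(0),c.max(0),cv2.minAreaRect(onz(c,.18,C)[:,:2].astype(np.float32)))
e=onz([(243,153),(271,151),(270,176),(245,178)],.18,C)[:,:2]; print(e,e.mean(0))
for a,b in((0,1),(3,2),(0,3),(1,2)): d=e[b]-e[a]; print(np.hypot(*d),np.degrees(np.arctan2(d[1],d[0]))%90)
g=onz([(262,121),(262,180),(232,150),(291,150)],.096,C); print('guard',g,g.mean(0))
y=im[160,200:300]; print(im[140:180:3,257].tolist())
E
```

```text
110 [244 150] [270 175] ((0.47941502928733826, 0.3366071879863739), (0.021730218082666397, 0.022075844928622246), 79.12159729003906)
130 [245 152] [268 174] ((0.4792722761631012, 0.3365286886692047), (0.01990894041955471, 0.01915803551673889), 78.97892761230469)
[[0.49086169 0.34599725]
 [0.48590929 0.32187351]
 [0.46477968 0.32885219]
 [0.46908064 0.35098881]] [0.47765782 0.33692794]
0.024626830278512778 78.39885459799571
0.02255057056766557 79.00490714045004
0.022345691341642156 77.09240713019813
0.022252246967106242 71.72267102315206
guard [[0.51015991 0.32695648 0.096     ]
 [0.44630068 0.3458233  0.096     ]
 [0.48886195 0.36880539 0.096     ]
 [0.47077998 0.30423436 0.096     ]] [0.47902563 0.33645488 0.096     ]
[[120, 116, 119], [55, 32, 14], [58, 38, 20], [75, 48, 24], [138, 92, 46], [142, 95, 46], [140, 94, 45], [138, 93, 45], [136, 91, 43], [132, 88, 44], [130, 86, 41], [131, 89, 42], [128, 121, 120], [126, 123, 124]]
```

```bash
python3 - <<'E'
from h import *
plan((.478,.3355,.25),78)
E
```

```text
t=15.07 now [0.4409 0.3288 0.318 ] yaw -15.6 d [ 0.0339 -0.0165  0.068 ] r [ 1.000e-03  1.000e-03 -1.634e+00] F [-0.2  0.1  0.8] w 1.00 q [ 0.6  -0.02  1.76 -0.    1.4   2.44]
```

Request:
{"op": "apply_moves", "data": {
  "deltas": [
    [0.005, -0.002, 0.01, 0, 0, -0.11, 0],
    [0.01, -0.005, 0.02, 0, 0, -0.22, 0],
    [0.015, -0.008, 0.03, 0, 0, -0.33, 0],
    [0.02, -0.01, 0.04, 0, 0, -0.44, 0],
    [0.025, -0.012, 0.05, 0, 0, -0.55, 0],
    [0.03, -0.014, 0.06, 0, 0, -0.66, 0],
    [0.034, -0.0165, 0.068, 0, 0, -0.77, 0],
    [0.034, -0.0165, 0.068, 0, 0, -0.88, 0]
  ]
}}

```text
time: 15.73
tool_pos: [0.4783, 0.3339, 0.2481]
tcp_rot: [2.995, 0.944, -0.005]
wrist_force: [-0.2, 0.1, 0.3]
width: 1.0
```

Request:
{"op": "apply_moves", "data": {
  "deltas": [
    [0, 0, 0, 0, 0, -0.11, 0],
    [0, 0, 0, 0, 0, -0.22, 0],
    [0, 0, 0, 0, 0, -0.33, 0],
    [0, 0, 0, 0, 0, -0.44, 0],
    [0, 0, 0, 0, 0, -0.55, 0],
    [0, 0, 0, 0, 0, -0.66, 0],
    [0, 0, 0, 0, 0, -0.754, 0],
    [0, 0, 0, 0, 0, -0.754, 0]
  ]
}}

```text
time: 16.4
tool_pos: [0.4786, 0.3346, 0.2505]
tcp_rot: [2.441, 1.977, 0.0]
wrist_force: [0.2, -0.8, 0.8]
width: 0.998
```

```bash
python3 - <<'E'
from h import *
plan((.478,.3355,.118),78)
st=status.read_state(); im,C=snap('wrist','w3.png'); im=im.astype(int)
print(proj([(.478,.3355,.18)],C))
m=((im[:,:,0]-im[:,:,2]>40)&(im[:,:,0]>110)).astype(np.uint8)
u,v=proj([(.478,.3355,.18)],C)[0].astype(int); k=np.zeros_like(m); k[max(v-60,0):v+60,u-60:u+60]=m[max(v-60,0):v+60,u-60:u+60]
cs,_=cv2.findContours(k,0,2); c=max(cs,key=cv2.contourArea)[:,0]; print(c.min(0),c.max(0),cv2.minAreaRect(onz(c,.18,C)[:,:2].astype(np.float32)))
E
```

```text
t=16.40 now [0.4786 0.3346 0.2505] yaw 78.0 d [ 0.0008 -0.0008  0.1325] r [0. 0. 0.] F [ 0.2 -0.8  0.8] w 1.00 q [ 0.57  0.08  1.78 -0.    1.28  0.78]
[[275.76082789 224.98392388]]
[260 206] [291 234] ((0.4786166250705719, 0.33897489309310913), (0.021218232810497284, 0.02195168472826481), 78.7924575805664)
```

Request:
{"op": "apply_moves", "data": {
  "deltas": [
    [0.0025, -0.001, 0.025, 0, 0, -0.01, 0],
    [0.0025, -0.001, 0.055, 0, 0, -0.01, 0],
    [0.0025, -0.001, 0.085, 0, 0, -0.01, 0],
    [0.0025, -0.001, 0.11, 0, 0, -0.01, 0],
    [0.0025, -0.001, 0.127, 0, 0, -0.01, 0],
    [0.0025, -0.001, 0.1325, 0, 0, -0.01, 0],
    [0.0025, -0.001, 0.1325, 0, 0, -0.01, 0],
    [0.0025, -0.001, 0.1325, 0, 0, -0.01, 0.5]
  ]
}}

```text
time: 17.12
tool_pos: [0.4782, 0.3388, 0.1186]
tcp_rot: [2.433, 1.988, 0.001]
wrist_force: [-0.6, 1.2, -0.4]
width: 0.883
```

Request:
{"op": "apply_moves", "data": {
  "deltas": [
    [0, 0, 0, 0, 0, 0, 1],
    [0, 0, 0, 0, 0, 0, 1],
    [0, 0, 0, 0, 0, 0, 1],
    [0, 0, 0, 0, 0, 0, 1],
    [0, 0, 0, 0, 0, 0, 1],
    [0, 0, 0, 0, 0, 0, 1],
    [0, 0, 0, 0, 0, 0, 1]
  ],
  "squeeze": 80
}}

```text
time: 17.7
tool_pos: [0.4782, 0.3394, 0.1191]
tcp_rot: [2.431, 1.99, 0.003]
wrist_force: [-0.7, -1.2, 6.0]
width: 0.269
```

```bash
python3 - <<'E'
from h import *
plan((.478,.3355,.118),78)
E
```

```text
t=17.70 now [0.4782 0.3394 0.1191] yaw 78.6 d [-0.0038  0.0006  0.0011] r [ 0.001 -0.001  0.01 ] F [-0.7 -1.2  6. ] w 0.27 q [0.57 0.19 1.91 0.   1.04 0.77]
```

Request:
{"op": "apply_moves", "data": {
  "deltas": [
    [0, 0, -0.01, 0, 0, 0, 1],
    [0, 0, -0.03, 0, 0, 0, 1],
    [0, 0, -0.06, 0, 0, 0, 1],
    [0, 0, -0.09, 0, 0, 0, 1],
    [0, 0, -0.115, 0, 0, 0, 1],
    [0, 0, -0.12, 0, 0, 0, 1],
    [0, 0, -0.12, 0, 0, 0, 1]
  ]
}}

```text
time: 18.28
tool_pos: [0.4789, 0.3398, 0.2406]
tcp_rot: [2.431, 1.989, 0.008]
wrist_force: [0.7, -0.8, -1.9]
width: 0.271
```

```bash
python3 - <<'E'
from h import *
plan((.478,.3355,.118),78)
th=np.radians(10.4); B=np.array([.5672,.030]); Rb=np.array([[np.cos(th),-np.sin(th)],[np.sin(th),np.cos(th)]])
for n in('top','scene'):
    im,C=snap(n,n+'4.png'); im=im.astype(int)
    m=(im[:,:,0]-im[:,:,2]>18)&(im[:,:,0]<130)
    ys,xs=np.nonzero(m); w=onz(np.c_[xs,ys],.018,C)[:,:2]; b=(w-B)@Rb*1000
    print(n)
    for lab,sel,ax in(('leg1',(b[:,0]>-105)&(b[:,0]<-5)&(abs(b[:,1]+70)<20),0),('leg3',(b[:,1]>0)&(b[:,1]<125)&(abs(b[:,0]-60)<20),1)):
        p=b[sel]; 
        for lo in range(-105 if ax==0 else 0,0 if ax==0 else 125,25):
            s=p[(p[:,ax]>=lo)&(p[:,ax]<lo+25)]
            if len(s): q=s[:,1-ax]; print(lab,lo,len(s),np.round([q.min(),np.median(q),q.mean(),q.max()],1))
    if n=='top':
        o=((im[:,:,0]-im[:,:,2]>100)).astype(np.uint8); cs,_=cv2.findContours(o,0,2)
        for c in cs:
            if cv2.contourArea(c)>80: print('orange z.18',onz([c[:,0].min(0),c[:,0].max(0)],.18,C)[:,:2],onz([c[:,0].min(0),c[:,0].max(0)],.05,C)[:,:2])
w=onz(np.array([(114,132),(292,57),(344,208)]),.018,(lambda s:cal('wrist',s))({'tcp_rot':[-3.127,.297,.002],'tool_pos':[.5598,-.0305,.3197]}))[:,:2]; print('w1 corners',w,(w-B)@Rb*1000)
E
```

```text
t=18.28 now [0.4789 0.3398 0.2406] yaw 78.6 d [-0.0048 -0.0005  0.1226] r [ 0.004 -0.004  0.01 ] F [ 0.7 -0.8 -1.9] w 0.27 q [0.57 0.09 1.79 0.   1.26 0.77]
top
leg1 -105 41 [-73.9 -68.1 -68.2 -62.4]
leg1 -80 39 [-73.9 -68.1 -67.9 -62.3]
leg1 -55 41 [-73.7 -67.9 -67.9 -62.1]
leg1 -30 41 [-74.1 -68.3 -68.  -62. ]
leg3 0 35 [54.3 59.8 59.7 64.9]
leg3 25 37 [54.4 59.9 59.7 65. ]
leg3 50 35 [54.5 59.6 59.7 64.8]
leg3 75 38 [54.2 59.2 59.3 65. ]
leg3 100 36 [54.1 59.4 59.5 64.7]
orange z.18 [[ 0.36095913 -0.0673019 ]
 [ 0.3198999  -0.13116051]] [[ 0.3580542  -0.07625013]
 [ 0.3114114  -0.14879278]]
orange z.18 [[0.38436575 0.07078055]
 [0.31691106 0.0213595 ]] [[0.38464386 0.08060993]
 [0.30801612 0.02446819]]
scene
leg1 -105 34 [-74.1 -67.3 -67.5 -61.1]
leg1 -80 39 [-74.7 -67.7 -67.7 -60.8]
leg1 -55 41 [-74.5 -68.  -67.8 -60.8]
leg1 -30 42 [-74.4 -67.4 -67.6 -60.8]
leg3 0 31 [53.4 62.7 62.5 67.3]
leg3 25 32 [53.4 62.1 62.1 66.8]
leg3 50 30 [53.5 62.8 62.5 66.9]
leg3 75 29 [58.2 62.3 62.5 66.9]
leg3 100 31 [58.2 63.  62.7 67.2]
w1 corners [[ 0.65069938  0.18055541]
 [ 0.69588502 -0.07546914]
 [ 0.48266048 -0.11514588]] [[ 109.30574286  133.00876518]
 [ 107.53171122 -126.9665456 ]
 [-109.35227405 -127.50034565]]
```

```bash
python3 - <<'E'
from h import *
im=cv2.imread('pics/scene4.png'); C=cal('scene'); p=proj([(.4788,.339,.1365),(.4788,.339,.2115)],C); print(p)
u,v=p[0].astype(int); x0,y0=u-25,v-45; print(x0,y0)
cv2.imwrite('pics/c5.png',cv2.resize(im[y0:y0+60,x0:x0+50],None,fx=10,fy=10,interpolation=2))
E
```

```text
[[414.91383284 179.76784172]
 [422.08906346 158.37418553]]
389 134
```

View pics/c5.png

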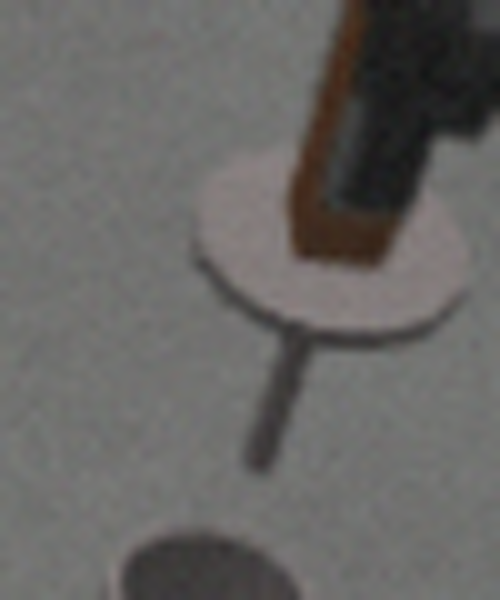

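Request:
{"op": "apply_moves", "data": {
  "deltas": [
    [-0.015, 0, -0.008, 0, 0, -0.03, 1],
    [-0.045, 0.002, -0.02, 0, 0, -0.08, 1],
    [-0.08, 0.003, -0.02, 0, 0, -0.13, 1],
    [-0.115, 0.004, -0.02, 0, 0, -0.18, 1],
    [-0.15, 0.005, -0.02, 0, 0, -0.23, 1],
    [-0.185, 0.006, -0.02, 0, 0, -0.28, 1],
    [-0.22, 0.01, -0.02, 0, 0, -0.33, 1],
    [-0.25, 0.018, -0.02, 0, 0, -0.38, 1]
  ]
}}

```text
time: 19.05
tool_pos: [0.443, 0.0883, 0.2548]
tcp_rot: [-2.006, -2.413, 0.007]
wrist_force: [0.1, -0.5, -2.5]
width: 0.276
```

```bash
python3 - <<'E'
from h import *
plan((.4633,-.0581,.20),100.4)
E
```

```text
t=19.05 now [0.443  0.0883 0.2548] yaw 100.5 d [-0.1477 -0.0065  0.0548] r [-0.006  0.     0.002] F [ 0.1 -0.5 -2.5] w 0.28 q [ 0.14 -0.18  2.02 -0.    1.31 -0.04]
```

Request:
{"op": "apply_moves", "data": {
  "deltas": [
    [-0.03, -0.001, 0, 0, 0, 0, 1],
    [-0.06, -0.002, 0, 0, 0, 0, 1],
    [-0.09, -0.004, 0, 0, 0, 0, 1],
    [-0.12, -0.005, 0.02, 0, 0, 0, 1],
    [-0.14, -0.006, 0.04, 0, 0, 0, 1],
    [-0.147, -0.006, 0.06, 0, 0, 0, 1],
    [-0.147, -0.006, 0.06, 0, 0, 0, 1]
  ]
}}

```text
time: 19.63
tool_pos: [0.4615, -0.0563, 0.1908]
tcp_rot: [-2.008, -2.402, 0.011]
wrist_force: [-0.9, 0.6, -3.4]
width: 0.272
```

```bash
python3 - <<'E'
from h import *
plan((.4633,-.0581,.118),100.4)
E
```

```text
t=19.63 now [ 0.4615 -0.0563  0.1908] yaw 100.2 d [-0.0023  0.0023  0.0727] r [-0.012 -0.004 -0.003] F [-0.9  0.6 -3.4] w 0.27 q [-0.17 -0.1   2.07 -0.    1.18 -0.35]
```

Request:
{"op": "apply_moves", "data": {
  "deltas": [
    [-0.001, 0.001, 0.02, 0, 0, 0, 1],
    [-0.001, 0.001, 0.045, 0, 0, 0, 1],
    [-0.001, 0.001, 0.065, 0, 0, 0, 1],
    [-0.001, 0.001, 0.072, 0, 0, 0, 1],
    [-0.001, 0.001, 0.075, 0, 0, 0, 1],
    [-0.001, 0.001, 0.075, 0, 0, 0, 1],
    [-0.001, 0.001, 0.075, 0, 0, 0, 1]
  ]
}}

```text
time: 20.22
tool_pos: [0.4683, -0.056, 0.1238]
tcp_rot: [2.01, 2.413, 0.001]
wrist_force: [-0.1, -0.3, -0.6]
width: 0.274
```

```bash
python3 - <<'E'
from h import *
plan((.4633,-.0581,.115),100.4)
im,C=snap('scene','scene5.png'); t,C2=snap('top','top5.png')
p=proj([(.4633,-.0581,.014)],C)[0].astype(int); q=proj([(.4633,-.0581,.014)],C2)[0].astype(int); print(p,q,'origin',p-[30,40],q-[25,30])
a=cv2.resize(im[p[1]-40:p[1]+20,p[0]-30:p[0]+20],(500,600),interpolation=2); b=cv2.resize(t[q[1]-30:q[1]+20,q[0]-15:q[0]+10],(300,600),interpolation=2)
cv2.imwrite('pics/c6.png',np.hstack([a,b])[:,:,::-1])
E
```

```text
t=20.22 now [ 0.4683 -0.056   0.1238] yaw 100.4 d [-0.0012 -0.0053  0.0088] r [0.001 0.    0.   ] F [-0.1 -0.3 -0.6] w 0.27 q [-0.17 -0.03  2.14  0.    1.03 -0.35]
[260 211] [289 261] origin [230 171] [264 231]
```

View pics/c6.png

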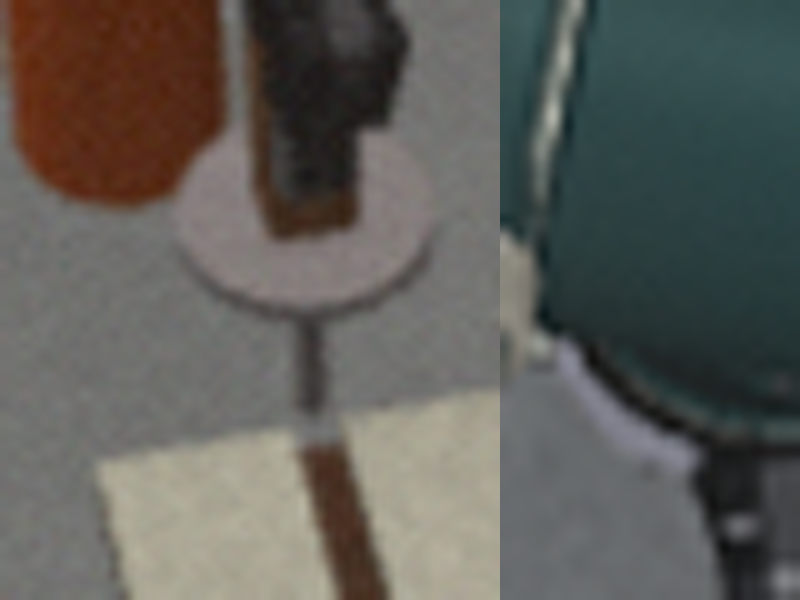

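The crop shows the pin tip at scene px ~(261.2,212.0), just short of the slot's near end. The slot mouth is at ~(262.2,214). I'll work out the lateral offset numerically in the same camera.

```bash
python3 - <<'E'
from h import *
plan((.4633,-.0581,.115),100.4)
th=np.radians(10.4); B=np.array([.5668,.0321]); Rb=np.array([[np.cos(th),-np.sin(th)],[np.sin(th),np.cos(th)]])
st=status.read_state(); print('TCP board',(st['tool_pos'][:2]-B)@Rb*1000)
C=cal('scene'); im=cv2.imread('pics/scene5.png')[:,:,::-1].astype(float)
g=im.mean(2)
for v in(204,206,208,210,211,212,213,214): 
    r=g[v,252:272]; bg=np.median(np.r_[r[:5],r[-5:]]); w=np.clip(bg-10-r,0,None); w[:4]=0;w[-4:]=0; print(v,'bg %.0f'%bg,np.round(r[4:16]).astype(int), 'u %.2f'%(252+(w*np.arange(20)).sum()/max(w.sum(),1e-6)))
for z in(.014,.018,.022): print(z,(onz([(261.2,212.)],z,C)[:,:2]-B)@Rb*1000)
print('pred tip px', proj([np.r_[st['tool_pos'][:2],st['tool_pos'][2]-.104]],C))
# slot edges rows by red-blue in scene5
for v in range(218,232,2):
    s=im[v,:,0]-im[v,:,2]; L=g[v]; u=np.arange(255,280); print(v,[int(x) for x in L[258:274]])
E
```

```text
t=20.32 now [ 0.4688 -0.0562  0.1244] yaw 100.4 d [-0.0009 -0.0058  0.0093] r [ 0.003  0.001 -0.   ] F [-0.  -0.5 -1.1] w 0.27 q [-0.17 -0.03  2.14  0.    1.03 -0.35]
TCP board [-112.32431543  -69.14275795]
204 bg 113 [111 111 108  90  61  55  90 113 116 116 114 112] u 260.52
206 bg 113 [111 112 116  91  66  59  94 106 115 115 114 113] u 260.49
208 bg 112 [114 120 112  95  70  60  77 104 113 114 117 114] u 260.80
210 bg 112 [111 114 111  95  70  57  81 110 118 114 116 114] u 260.76
211 bg 114 [114 109 110  91  68  62  89 106 114 117 116 115] u 260.57
212 bg 130 [108 111 111 109  94  83 104 111 129 130 135 144] u 259.97
213 bg 134 [112 117 122 114 110 106 112 113 131 148 146 155] u 259.93
214 bg 151 [148 149 151 130 117 111 114 111 120 152 156 159] u 261.72
0.014 [[-116.24040121  -68.14098917]]
0.018 [[-112.94337362  -68.76332748]]
0.022 [[-109.64634602  -69.3856658 ]]
pred tip px [[261.09207226 211.6345573 ]]
218 [163, 160, 110, 58, 49, 51, 61, 114, 156, 159, 161, 160, 160, 160, 158, 157]
220 [157, 163, 152, 79, 57, 51, 53, 70, 133, 156, 160, 159, 161, 164, 164, 163]
222 [164, 166, 168, 109, 63, 52, 52, 57, 89, 151, 164, 158, 157, 164, 165, 166]
224 [163, 161, 165, 150, 87, 57, 55, 47, 62, 126, 156, 165, 163, 167, 163, 162]
226 [164, 159, 159, 155, 112, 64, 47, 52, 52, 89, 148, 165, 164, 160, 163, 167]
228 [163, 162, 163, 163, 154, 88, 54, 54, 53, 62, 118, 156, 160, 158, 158, 165]
230 [156, 157, 166, 164, 164, 122, 64, 51, 50, 53, 75, 149, 167, 165, 161, 163]
```

Request:
{"op": "apply_moves", "data": {
  "deltas": [
    [0, 0, 0.003, 0, 0, 0, 1],
    [0, 0, 0.006, 0, 0, 0, 1],
    [0, 0, 0.0085, 0, 0, 0, 1],
    [0, 0, 0.0085, 0, 0, 0, 1],
    [0, 0, 0.0085, 0, 0, 0, 1]
  ]
}}

```text
time: 20.73
tool_pos: [0.4673, -0.0562, 0.114]
tcp_rot: [-2.011, -2.413, 0.0]
wrist_force: [-0.2, -0.4, -2.7]
width: 0.275
```

```bash
cat > b.py <<'E'
from h import *
th=np.radians(10.4); B=np.array([.5668,.0321]); Rb=np.array([[np.cos(th),-np.sin(th)],[np.sin(th),np.cos(th)]])
def rep():
    st=status.read_state(); X=Rn.from_rotvec(st['tcp_rot']).as_matrix(); print('t %.2f'%st['time'],'board mm',np.round((st['tool_pos'][:2]-B)@Rb*1000,1),'tipz %.1f'%(st['tool_pos'][2]*1000-104),'F board',np.round(np.r_[st['wrist_force'][:2]@Rb,st['wrist_force'][2]],1),'tilt',np.round(X[:2,2],4),'yaw %.2f'%np.degrees(np.arctan2(X[1,0],X[0,0])))
if __name__=='__main__': rep()
E
python3 b.py
```

```text
t 20.73 board mm [-113.8  -68.8] tipz 10.0 F board [-0.3 -0.4 -2.7] tilt [-0.0006  0.0001] yaw 100.36
```

Request:
{"op": "apply_moves", "data": {
  "deltas": [
    [0, 0.002, 0, 0, 0, 0, 1],
    [0, 0.005, 0, 0, 0, 0, 1],
    [0, 0.009, 0, 0, 0, 0, 1],
    [0, 0.013, 0, 0, 0, 0, 1],
    [0, 0.016, 0, 0, 0, 0, 1],
    [0, 0.018, 0, 0, 0, 0, 1],
    [0, 0.018, 0, 0, 0, 0, 1]
  ]
}}

```text
time: 21.32
tool_pos: [0.4859, -0.0529, 0.1144]
tcp_rot: [2.011, 2.413, 0.0]
wrist_force: [0.0, 0.5, -1.5]
width: 0.274
```

```bash
python3 - <<'E'
from b import *
rep(); snap('scene','scene6.png'); rep()
im=cv2.imread('pics/scene6.png').astype(float).mean(2)
for v in range(206,228,2): print(v,[int(x) for x in im[v,254:274]])
E
```

```text
t 21.32 board mm [-94.9 -69. ] tipz 10.4 F board [ 0.1  0.5 -1.5] tilt [ 0.0003 -0.    ] yaw 100.38
t 21.37 board mm [-95.3 -68.9] tipz 10.3 F board [-1.5 -0.1 -2.5] tilt [-0.0001  0.    ] yaw 100.38
206 [127, 133, 126, 129, 126, 128, 129, 128, 127, 126, 128, 127, 129, 128, 130, 127, 108, 84, 84, 100]
208 [84, 81, 98, 117, 123, 127, 125, 125, 128, 123, 128, 118, 102, 83, 86, 86, 96, 100, 108, 115]
210 [111, 110, 102, 95, 88, 79, 76, 69, 61, 64, 76, 86, 97, 101, 106, 115, 114, 114, 116, 119]
212 [114, 116, 108, 113, 115, 117, 105, 75, 59, 70, 121, 138, 137, 143, 146, 148, 154, 154, 154, 158]
214 [137, 141, 150, 150, 151, 127, 107, 69, 61, 70, 118, 151, 155, 156, 153, 157, 158, 163, 159, 157]
216 [166, 160, 159, 164, 165, 128, 76, 63, 60, 57, 82, 146, 162, 159, 160, 164, 161, 156, 159, 160]
218 [163, 163, 161, 162, 165, 162, 107, 73, 59, 56, 58, 114, 157, 164, 162, 166, 166, 162, 159, 158]
220 [162, 162, 166, 162, 157, 163, 153, 87, 52, 53, 50, 71, 134, 156, 161, 157, 161, 166, 163, 163]
222 [166, 164, 158, 160, 166, 168, 166, 110, 64, 55, 52, 57, 95, 150, 166, 163, 160, 161, 165, 164]
224 [166, 163, 162, 160, 163, 162, 161, 149, 83, 57, 47, 55, 67, 125, 159, 166, 167, 161, 157, 164]
226 [157, 161, 166, 166, 165, 159, 157, 157, 114, 65, 51, 50, 55, 85, 150, 163, 161, 158, 167, 166]
```

Request:
{"op": "apply_moves", "data": {
  "deltas": [
    [0, 0.003, 0, 0, 0, 0, 1],
    [0, 0.007, 0, 0, 0, 0, 1],
    [0, 0.011, 0, 0, 0, 0, 1],
    [0, 0.015, 0, 0, 0, 0, 1],
    [0, 0.019, 0, 0, 0, 0, 1],
    [0, 0.023, 0, 0, 0, 0, 1],
    [0, 0.027, 0, 0, 0, 0, 1],
    [0, 0.031, 0, 0, 0, 0, 1]
  ]
}}

```text
time: 22.03
tool_pos: [0.5162, -0.0473, 0.1143]
tcp_rot: [-2.012, -2.413, -0.0]
wrist_force: [0.9, -0.3, -1.3]
width: 0.271
```

```bash
python3 b.py
```

```text
t 22.03 board mm [-64.1 -69. ] tipz 10.3 F board [ 0.8 -0.4 -1.3] tilt [-0.  0.] yaw 100.37
```

Request:
{"op": "apply_moves", "data": {
  "deltas": [
    [0, 0.004, 0, 0, 0, 0, 1],
    [0, 0.008, 0, 0, 0, 0, 1],
    [0, 0.012, 0, 0, 0, 0, 1],
    [0, 0.016, 0, 0, 0, 0, 1],
    [0, 0.02, 0, 0, 0, 0, 1],
    [0, 0.024, 0, 0, 0, 0, 1],
    [0, 0.028, 0, 0, 0, 0, 1],
    [0, 0.032, 0, 0, 0, 0, 1]
  ]
}}

```text
time: 22.7
tool_pos: [0.5476, -0.0415, 0.1143]
tcp_rot: [-2.012, -2.413, -0.0]
wrist_force: [-0.7, -0.3, -0.8]
width: 0.271
```

Request:
{"op": "apply_moves", "data": {
  "deltas": [
    [0, 0.004, 0, 0, 0, 0, 1],
    [0, 0.008, 0, 0, 0, 0, 1],
    [0, 0.012, 0, 0, 0, 0, 1],
    [0, 0.016, 0, 0, 0, 0, 1],
    [0, 0.02, 0, 0, 0, 0, 1],
    [0, 0.024, 0, 0, 0, 0, 1],
    [0, 0.026, 0, 0, 0, 0, 1],
    [0, 0.026, 0, 0, 0, 0, 1]
  ]
}}

```text
time: 23.37
tool_pos: [0.5734, -0.0368, 0.1143]
tcp_rot: [2.011, 2.413, 0.0]
wrist_force: [-0.4, -0.9, -2.3]
width: 0.272
```

```bash
python3 - <<'E'
from b import *
rep(); im,C=snap('scene','scene7.png'); st=status.read_state()
p=proj([np.r_[st['tool_pos'][:2],.018]],C)[0]; print(p); u,v=p.astype(int); print('origin',u-25,v-30)
cv2.imwrite('pics/c7.png',cv2.resize(im[v-30:v+30,u-25:u+25],(500,600),interpolation=2)[:,:,::-1])
E
```

```text
t 23.37 board mm [ -6. -69.] tipz 10.3 F board [-0.6 -0.8 -2.3] tilt [0.0003 0.    ] yaw 100.38
[269.92672918 243.19052736]
origin 244 213
```

View pics/c7.png

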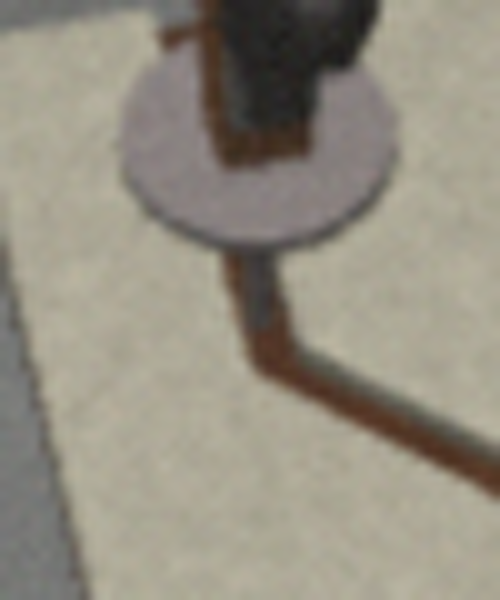

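The crop shows the pin in the joint at crop (262,325), just before the bend centre at about (275,352). I'll compare that with the model.

```bash
python3 - <<'E'
from b import *
C=cal('scene'); st=status.read_state()
W=lambda b,z:np.r_[B+Rb@(np.array(b)/1000),z]
o=np.array([244,213])
f=lambda X:np.round((proj([X],C)[0]-o+.5)*10,0)
for b in((10,-70),(10-2.9,-63),(10+2.9,-77),(60,-20)):
    print(b,'top',f(W(b,.018)),'floor',f(W(b,.008)))
print('tip',f(np.r_[st['tool_pos'][:2],.0103]))
E
```

```text
(10, -70) top [275. 359.] floor [275. 381.]
(7.1, -63) top [299. 345.] floor [299. 367.]
(12.9, -77) top [250. 373.] floor [251. 396.]
(60, -20) top [517. 481.] floor [515. 504.]
tip [264. 325.]
```

Request:
{"op": "apply_moves", "data": {
  "deltas": [
    [0, 0.003, 0, 0, 0, 0, 1],
    [0, 0.007, 0, 0, 0, 0, 1],
    [0, 0.011, 0, 0, 0, 0, 1],
    [0, 0.014, 0, 0, 0, 0, 1],
    [0.001, 0.017, 0, 0, 0, 0, 1],
    [0.0038, 0.0198, 0, 0, 0, 0, 1],
    [0.0066, 0.0226, 0, 0, 0, 0, 1],
    [0.0094, 0.0254, 0, 0, 0, 0, 1]
  ]
}}

```text
time: 24.08
tool_pos: [0.5963, -0.0227, 0.1142]
tcp_rot: [-2.011, -2.413, 0.0]
wrist_force: [-0.3, 0.6, -1.6]
width: 0.272
```

```bash
python3 b.py
```

```text
t 24.08 board mm [ 19.1 -59.2] tipz 10.2 F board [-0.1  0.7 -1.6] tilt [-0.0002  0.0001] yaw 100.37
```

Request:
{"op": "apply_moves", "data": {
  "deltas": [
    [0.0028, 0.0028, 0, 0, 0, 0, 1],
    [0.0056, 0.0056, 0, 0, 0, 0, 1],
    [0.0084, 0.0084, 0, 0, 0, 0, 1],
    [0.0112, 0.0112, 0, 0, 0, 0, 1],
    [0.0138, 0.014, 0, 0, 0, 0, 1],
    [0.0166, 0.0168, 0, 0, 0, 0, 1],
    [0.0194, 0.0196, 0, 0, 0, 0, 1],
    [0.0222, 0.0224, 0, 0, 0, 0, 1]
  ]
}}

```text
time: 24.75
tool_pos: [0.6144, 0.0031, 0.1143]
tcp_rot: [-2.012, -2.413, -0.0]
wrist_force: [0.4, 0.9, -1.4]
width: 0.273
```

```bash
python3 - <<'E'
from b import *
rep(); im,C=snap('scene','scene8.png'); st=status.read_state()
u,v=proj([np.r_[st['tool_pos'][:2],.018]],C)[0].astype(int)
o=np.array([u-25,v-30]); cv2.imwrite('pics/c8.png',cv2.resize(im[v-30:v+30,u-25:u+25],(500,600),interpolation=2)[:,:,::-1])
W=lambda b,z:np.r_[B+Rb@(np.array(b)/1000),z]
f=lambda X:np.round((proj([X],C)[0]-o+.5)*10,0)
for b in((57.1,-13),(53,-17.1),(67,-22.9),(53,20),(67,20)): print(b,f(W(b,.018)))
print('tip',f(np.r_[st['tool_pos'][:2],.0103]))
E
```

```text
t 24.75 board mm [ 41.5 -37.1] tipz 10.3 F board [ 0.6  0.8 -1.4] tilt [0. 0.] yaw 100.37
(57.1, -13) [371. 336.]
(53, -17.1) [351. 326.]
(67, -22.9) [343. 377.]
(53, 20) [494. 298.]
(67, 20) [509. 343.]
tip [263. 323.]
```

View pics/c8.png

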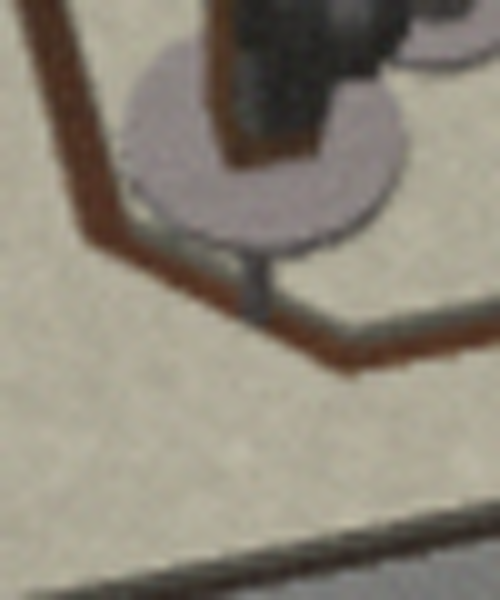

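The crop shows the pin centred in the diagonal, with its tip at crop (255,322) between the joint edges at 283 and 326. The next bend matches the model and the forces are small.

Request:
{"op": "apply_moves", "data": {
  "deltas": [
    [0.0028, 0.0028, 0, 0, 0, 0, 1],
    [0.0056, 0.0056, 0, 0, 0, 0, 1],
    [0.0084, 0.0084, 0, 0, 0, 0, 1],
    [0.0112, 0.0112, 0, 0, 0, 0, 1],
    [0.0138, 0.0138, 0, 0, 0, 0, 1],
    [0.0164, 0.0162, 0, 0, 0, 0, 1],
    [0.019, 0.018, 0, 0, 0, 0, 1],
    [0.0225, 0.0185, 0, 0, 0, 0, 1]
  ]
}}

```text
time: 25.47
tool_pos: [0.6286, 0.0285, 0.1143]
tcp_rot: [2.012, 2.413, 0.0]
wrist_force: [-1.0, -0.1, -1.9]
width: 0.271
```

```bash
python3 b.py
```

```text
t 25.47 board mm [ 60.1 -14.7] tipz 10.3 F board [-1.   0.1 -1.9] tilt [ 0.0001 -0.    ] yaw 100.37
```

Request:
{"op": "apply_moves", "data": {
  "deltas": [
    [0.004, 0, 0, 0, 0, 0, 1],
    [0.008, 0, 0, 0, 0, 0, 1],
    [0.012, 0, 0, 0, 0, 0, 1],
    [0.016, 0, 0, 0, 0, 0, 1],
    [0.02, 0, 0, 0, 0, 0, 1],
    [0.024, 0, 0, 0, 0, 0, 1],
    [0.028, 0, 0, 0, 0, 0, 1],
    [0.032, 0, 0, 0, 0, 0, 1]
  ]
}}

```text
time: 26.13
tool_pos: [0.6224, 0.0601, 0.1143]
tcp_rot: [2.011, 2.413, 0.0]
wrist_force: [-0.2, -0.9, -1.7]
width: 0.272
```

```bash
python3 b.py
```

```text
t 26.13 board mm [59.8 17.5] tipz 10.3 F board [-0.4 -0.9 -1.7] tilt [0.0001 0.    ] yaw 100.38
```

Request:
{"op": "apply_moves", "data": {
  "deltas": [
    [0.004, 0, 0, 0, 0, 0, 1],
    [0.008, 0, 0, 0, 0, 0, 1],
    [0.012, 0, 0, 0, 0, 0, 1],
    [0.016, 0, 0, 0, 0, 0, 1],
    [0.02, 0, 0, 0, 0, 0, 1],
    [0.024, 0, 0, 0, 0, 0, 1],
    [0.028, 0, 0, 0, 0, 0, 1],
    [0.032, 0, 0, 0, 0, 0, 1]
  ]
}}

```text
time: 26.8
tool_pos: [0.6167, 0.0916, 0.1143]
tcp_rot: [-2.012, -2.413, -0.0]
wrist_force: [0.9, 0.2, -1.1]
width: 0.272
```

Request:
{"op": "apply_moves", "data": {
  "deltas": [
    [0.004, 0, 0, 0, 0, 0, 1],
    [0.008, 0, 0, 0, 0, 0, 1],
    [0.012, 0, 0, 0, 0, 0, 1],
    [0.016, 0, 0, 0, 0, 0, 1],
    [0.02, 0, 0, 0, 0, 0, 1],
    [0.024, 0, 0, 0, 0, 0, 1],
    [0.028, 0, 0, 0, 0, 0, 1],
    [0.032, 0, 0, 0, 0, 0, 1]
  ]
}}

```text
time: 27.47
tool_pos: [0.6109, 0.1231, 0.1143]
tcp_rot: [-2.012, -2.413, 0.0]
wrist_force: [-0.7, 0.8, -1.7]
width: 0.271
```

Request:
{"op": "apply_moves", "data": {
  "deltas": [
    [0.004, 0, 0, 0, 0, 0, 1],
    [0.008, 0, 0, 0, 0, 0, 1],
    [0.012, 0, 0, 0, 0, 0, 1],
    [0.016, 0, 0, 0, 0, 0, 1],
    [0.02, 0, 0, 0, 0, 0, 1],
    [0.024, 0, 0, 0, 0, 0, 1],
    [0.028, 0, 0, 0, 0, 0, 1],
    [0.032, 0, 0, 0, 0, 0, 1]
  ]
}}

```text
time: 28.13
tool_pos: [0.6052, 0.1545, 0.1143]
tcp_rot: [-2.012, -2.413, 0.0]
wrist_force: [-0.0, -0.6, -1.1]
width: 0.267
```

```bash
python3 b.py
```

```text
t 28.13 board mm [ 59.8 113.5] tipz 10.3 F board [-0.1 -0.5 -1.1] tilt [-0. -0.] yaw 100.37
```

Request:
{"op": "apply_moves", "data": {
  "deltas": [
    [0.004, 0, 0, 0, 0, 0, 1],
    [0.008, 0, 0, 0, 0, 0, 1],
    [0.012, 0, 0, 0, 0, 0, 1],
    [0.016, 0, 0, 0, 0, 0, 1],
    [0.02, 0, 0, 0, 0, 0, 1],
    [0.023, 0, 0, 0, 0, 0, 1],
    [0.025, 0, 0, 0, 0, 0, 1],
    [0.025, 0, 0, 0, 0, 0, 1]
  ]
}}

```text
time: 28.8
tool_pos: [0.6007, 0.1792, 0.1143]
tcp_rot: [-2.011, -2.413, -0.0]
wrist_force: [-0.7, -0.8, -1.1]
width: 0.273
```

Request:
{"op": "apply_moves", "data": {
  "deltas": [
    [0, 0, -0.003, 0, 0, 0, 1],
    [0, 0, -0.015, 0, 0, 0, 1],
    [0, 0, -0.04, 0, 0, 0, 1],
    [0, 0, -0.07, 0, 0, 0, 1],
    [0, 0, -0.1, 0, 0, 0, 1],
    [0, 0, -0.125, 0, 0, 0, 1],
    [0, 0, -0.13, 0, 0, 0, 1],
    [0, 0, -0.13, 0, 0, 0, 1]
  ]
}}

```text
time: 29.47
tool_pos: [0.6027, 0.179, 0.2483]
tcp_rot: [2.009, 2.41, 0.009]
wrist_force: [0.6, -0.1, -2.1]
width: 0.276
```

```bash
python3 - <<'E'
from b import *
rep(); plan((.4782,.339,.24),78.6)
im,C=snap('top','top9.png'); 
E
```

```text
t 29.47 board mm [ 61.8 138. ] tipz 144.3 F board [ 0.5 -0.2 -2.1] tilt [0.0067 0.0017] yaw 100.36
 t=29.47 now [0.6027 0.179  0.2483] yaw 100.4 d [ 0.1798 -0.0937  0.0077] r [ 0.007 -0.002  0.38 ] F [ 0.6 -0.1 -2.1] w 0.28 q [ 0.25  0.16  1.69 -0.    1.28  0.07]
```

Request:
{"op": "apply_moves", "data": {
  "deltas": [
    [0.018, -0.009, 0, 0, 0, 0.05, 1],
    [0.048, -0.025, 0, 0, 0, 0.12, 1],
    [0.08, -0.042, 0, 0, 0, 0.19, 1],
    [0.112, -0.058, 0, 0, 0, 0.26, 1],
    [0.144, -0.075, 0, 0, 0, 0.33, 1],
    [0.168, -0.088, 0, 0, 0, 0.38, 1],
    [0.18, -0.094, 0, 0, 0, 0.38, 1],
    [0.18, -0.094, 0, 0, 0, 0.38, 1]
  ]
}}

```text
time: 30.18
tool_pos: [0.4729, 0.3401, 0.2416]
tcp_rot: [-2.426, -1.994, 0.007]
wrist_force: [-0.3, -0.4, -1.2]
width: 0.272
```

Request:
{"op": "apply_moves", "data": {
  "deltas": [
    [0, 0, 0, 0, 0, 0, 1],
    [0, 0, 0, 0, 0, 0, 1],
    [0, 0, 0, 0, 0, 0, 1]
  ]
}}

```text
time: 30.43
tool_pos: [0.4766, 0.3376, 0.2436]
tcp_rot: [2.432, 1.988, -0.002]
wrist_force: [0.4, -0.1, -1.5]
width: 0.272
```

```bash
python3 - <<'E'
from b import *
plan((.4782,.339,.21),78.6)
# cup rim centre from the earlier lifted pictures (top4)
C=cal('scene'); im=cv2.imread('pics/scene4.png'); 
print(proj([(.478,.337,.09)],C), (np.array([(389+20.5,134+58)])))
E
```

```text
t=30.43 now [0.4766 0.3376 0.2436] yaw 78.5 d [0.0017 0.0013 0.0336] r [-0.     0.001 -0.001] F [ 0.4 -0.1 -1.5] w 0.27 q [ 0.57  0.09  1.79 -0.    1.27  0.77]
[[409.95390321 191.83420382]] [[409.5 192. ]]
```

Request:
{"op": "apply_moves", "data": {
  "deltas": [
    [0.002, 0.001, 0.015, 0, 0, 0, 1],
    [0.002, 0.001, 0.04, 0, 0, 0, 1],
    [0.002, 0.001, 0.065, 0, 0, 0, 1],
    [0.002, 0.001, 0.088, 0, 0, 0, 1],
    [0.002, 0.001, 0.106, 0, 0, 0, 1],
    [0.002, 0.001, 0.117, 0, 0, 0, 1],
    [0.002, 0.001, 0.121, 0, 0, 0, 1],
    [0.002, 0.001, 0.122, 0, 0, 0, 1]
  ]
}}

```text
time: 31.1
tool_pos: [0.4774, 0.3397, 0.1215]
tcp_rot: [-2.432, -1.988, 0.002]
wrist_force: [0.7, -0.9, -1.7]
width: 0.279
```

Request:
{"op": "apply_moves", "data": {
  "deltas": [
    [0, 0, 0.001, 0, 0, 0, 1],
    [0, 0, 0.001, 0, 0, 0, 1],
    [0, 0, 0.002, 0, 0, 0, 1],
    [0, 0, 0.002, 0, 0, 0, 1]
  ]
}}

```text
time: 31.43
tool_pos: [0.4779, 0.3411, 0.1214]
tcp_rot: [2.431, 1.99, 0.003]
wrist_force: [-0.5, 0.2, -0.5]
width: 0.272
```

Request:
{"op": "apply_moves", "data": {
  "deltas": [
    [0, 0, 0.001, 0, 0, 0, 1],
    [0, 0, 0.002, 0, 0, 0, 1],
    [0, 0, 0.002, 0, 0, 0, 1]
  ]
}}

```text
time: 31.68
tool_pos: [0.4776, 0.341, 0.1191]
tcp_rot: [2.431, 1.99, 0.002]
wrist_force: [-0.9, -0.0, 3.0]
width: 0.269
```

Request:
{"op": "apply_moves", "data": {
  "deltas": [
    [0, 0, 0, 0, 0, 0, 0.5],
    [0, 0, 0, 0, 0, 0, 0],
    [0, 0, 0, 0, 0, 0, 0],
    [0, 0, 0, 0, 0, 0, 0],
    [0, 0, -0.02, 0, 0, 0, 0],
    [0, 0, -0.05, 0, 0, 0, 0],
    [0, 0, -0.085, 0, 0, 0, 0],
    [0, 0, -0.12, 0, 0, 0, 0]
  ]
}}

```text
time: 32.35
tool_pos: [0.4765, 0.3401, 0.2385]
tcp_rot: [-2.431, -1.99, 0.004]
wrist_force: [1.8, -0.1, 0.2]
width: 1.0
```

Request:
{"op": "apply_moves", "data": {
  "deltas": [
    [-0.01, 0, -0.03, 0, 0, 0, 0],
    [-0.04, 0, -0.06, 0, 0, 0, 0],
    [-0.07, 0, -0.06, 0, 0, 0, 0],
    [-0.1, 0, -0.06, 0, 0, 0, 0],
    [-0.1, 0, -0.06, 0, 0, 0, 0]
  ]
}}

```text
time: 32.77
tool_pos: [0.4568, 0.2389, 0.2995]
tcp_rot: [2.432, 1.986, -0.0]
wrist_force: [0.1, 0.0, -0.5]
width: 1.0
```

```bash
python3 - <<'E'
from b import *
rep(); a,_=snap('top','top10.png'); b,_=snap('scene','scene10.png')
cv2.imwrite('pics/c9.png',np.hstack([cv2.resize(a[170:310,105:435],(480,204)),cv2.resize(a[220:280,105:165],(204,204))])[:,:,::-1]) if 0 else cv2.imwrite('pics/c9.png',np.vstack([cv2.resize(a[170:310,105:435],(790,335)),cv2.resize(b[130:240,90:450],(790,241))])[:,:,::-1])
E
```

```text
t 32.77 board mm [-70.8 223.3] tipz 195.5 F board [ 0.1  0.  -0.5] tilt [ 0.0014 -0.0018] yaw 78.47
```

View pics/c9.png

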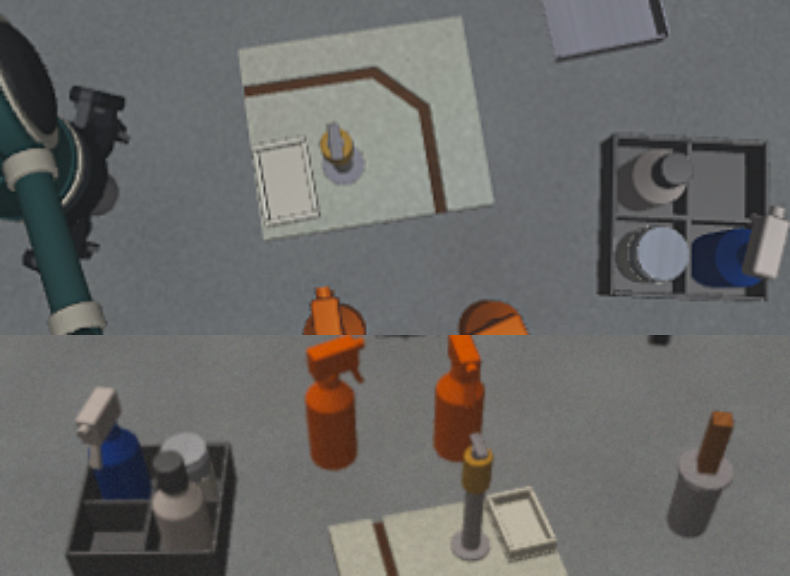

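The final view shows both bottles upright in their cells, the raker standing in its cup with the guard on the rim (scene crop (705,470)), and the bystanders still in place. Handing in.

```bash
python3 -c "
from workcell import job; print(job.finish_job())"
```

```text
the job is handed in; nothing more can be done
None
```

The job is done and handed in at about 33 s of the 72 s allowed; `finish_job` gave no verdict.

- **Bottles:** The spray bottle stands upright in the near-right caddy cell and the cap bottle in the far-left one. Both were lowered until they touched the floor before I let go.
- **Raking:** The tip ran the whole joint in one pass, from just outside the near edge, round the bend, and out past the left edge. I planned the pass at about 4.8 cm/s, with the tip about 7 to 8 mm deep by the arm's own readings. Forces read between moves stayed at about 2.5 N or less, and camera checks on the near leg and in the diagonal showed the pin centred in the joint.
- **Raker:** It is back in its cup, tip down. I released it on a light contact of about 3 N.

**Last checks:** The final pictures show both bottles and the raker upright, and the tin and soap dish in place. The dustpan was only partly in the final picture and the scrub brush was outside it, but the arm never went near either. The gripper is open, clear and touching nothing.

**Disagreements:** The top and scene cameras differed by up to about 3 mm on the joint's average position and by under 1 mm on its centre line. My first board position was about 2 mm off sideways, so I corrected it before raking. In the diagonal, the tip appeared about 2 mm from where I predicted, but still between the joint's edges. I did not check the far end of the joint by camera, only by the arm's own position and the low forces there.

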